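# Turn the spice rack round and stock it

### The arm

A 7-joint arm with a two-finger parallel gripper is mounted at the origin on the work surface. World frame = base frame: x ahead of the robot, y to its left, z up, the work surface at z = 0. Lengths are in m, angles in rad, forces in N, time in s.
With the tool pointing down it reaches from about 0.425 to 0.875 m from the base axis. Payload 4.7 kg.
Tool frame: the origin (TCP) lies between the finger pads; the fingertips stand 14 mm ahead of it and the grasp point (between the pads) lies 5 mm behind it; z points along the fingers, y is the line along which they close (so a half turn about z gives the same grasp; the last joint's range is limited). The gripper opens to 87 mm and grips with 3 to 60 N. Pads are 19 mm wide; open, the fingers measure 117 mm over their backs; the gripper's body (75 mm by 190 mm) begins 51 mm behind the grasp point.
Start: joints at [1.129, 0.321, -0.07, 1.45, 0.023, 1.371, -0.057], TCP at [0.286, -0.584, 0.206] pointing down, gripper open.
Joint ranges: [-2.86, 2.86], [-0.3, 2.09], [-1.38, 1.24], [0.06, 2.45], [-1.56, 4.7], [0.09, 2.05], [-2.69, 2.69]. Speed limits (rad/s): [2.57, 2.57, 3.14, 3.14, 3.14, 3.14, 3.14].

### API

Orientations are given as a rotation vector (axis times angle).
In Python, from bench import ctrl gives the robot as it stands.
- The arm moves only by the tool step_arm, never from a script. Its argument "commands" is a list of rows, each an object with "travel": the shift along the tool's x, y, z in m, a list of three; "turn": the turn, a rotation vector about the tool's x, y, z in degrees, a list of three. A call has 1 to 5 rows; each row is the pose to reach, as a shift and turn from the pose commanded when the call began, along the tool's axes at that moment; what a row does not reach only later rows make up. A row lasts 1/10 s, in which the tool goes at most 50 mm and 8.59 degrees, less where a joint would pass 70% of its speed; a pose out of reach is approached as far as the arm can. A call with a gripper value outside its range is refused whole. "gripper" is the opening, from 0 (shut) to 1 (fully open), set as the call begins (left out, the last holds). The fingers move at their own pace and stop on an object; "force" is the grip in N (left out, the last holds). Time passes only in rows, so rows that repeat a pose let the fingers close. It gives the time, the measured TCP pose, the force, the opening and the grip force at its end, in the units of the state.
- ctrl.get_state(): the state, without advancing time (a new reading comes with each control period).
- ctrl.get_image(name): name is "side" or "top" or "wrist"; returns the picture (420x560x3 uint8, red, green, blue); there is no depth.
- ctrl.camera_model(name): a dict with "fx", "fy", "cx", "cy" (pixels), "R" (3x3) and "t" (3): a world point X has camera coordinates R X + t; the wrist camera has in their place "T_tool_cam" (4x4, takes a point from camera to tool coordinates, whose origin is the TCP and whose axes are the flange's). Camera axes: x right, y down, z forward; pixel columns grow to the right and rows downward; lengths in m; the calibration is good to about 2 mm. A picture is of the moment at which its call begins: read the wrist's pose just before it. camera_model takes no time and is no camera call.
- ctrl.close_job(): hands the job in; it is judged then, once.
The state is a dict: "time": time; "joint_positions": joint angles; "qd": joint speeds; "joint_torque": joint torques, N m; "position": TCP position; "tool_rot": TCP orientation; "ft_force": force on the tool from outside, world axes, zero at the start; "torque": the same for the moment, N m; "grip_width": opening from 0.0 (shut) to 1.0 (fully open); "grip_force": force on a finger pad.
Only numpy, scipy, OpenCV 4.12 (cv2) and the standard library are available. Lean on these libraries where they do the work, as an engineer would, in place of code of your own. Each camera call takes 0.05 s, during which the arm holds its last target. There are 200 camera calls.

### The job

The two-tier spice rack sits back to front in its walnut tray: lift it clear, turn it half round and seat it fully home in the tray again, with the high tier at the back, away from you. Then stand all the amber jars side by side in one row on the high tier and all the blue tins side by side in one row on the low tier, upright and flat on the tier, with gaps of no more than about 2 cm between neighbours. Leave the pepper mill, mug and bowl where they are.

Things in the scene. Friction and masses are not known exactly. Their poses are not given: they have to be found in the camera images.
- tray: Dark-walnut open tray fixed to the counter, housing of the rack. Inside 165 mm (x) by 205 mm (y); floor 6 mm thick; walls 8 mm thick, upright to 35 mm above the counter, then flaring out (a lead-in) to a lip 49 mm high, 8 mm wider on each side. Origin: centre of its underside, on the counter; +x points to its back, away from the robot. Its yaw varies by up to 15 degrees.
- tray_front (a point): Middle of the steel pull bar on the tray's front wall (tray -x side, facing the robot), 20 mm above the counter, 100 mm from the tray's middle.
- rack: Loose two-tier spice rack of pale wood, 0.5 kg, 160 mm (x) by 200 mm (y): 2.5 mm play on every side in the tray. Origin: centre of its underside; +x points to its high tier. It starts in the tray back to front, high tier at the tray's front. Seated, its underside rests on the tray's floor, 6 mm above the counter.
- rack_grip (a point): Point in the rack's black upright grip block, which stands in the rack's middle between the tiers: 28 mm (rack x) by 40 mm (rack y), its top 70 mm above the rack's underside; it can be gripped either way. The point is on the rack's middle axis, 57 mm above its underside. The rack balances about it.
- high_tier (a point): Middle of the row line on the rack's high tier (brown top): 42 mm to +x of the rack's middle, 30 mm above its underside. Flat, 190 mm long (y), 76 mm deep from the rack's middle, with a lip 12 mm high, 4 mm thick round its outer edges. Towards the middle it has no lip but for the grip block.
- low_tier (a point): Middle of the row line on the rack's low tier (blue top): 42 mm to -x of the rack's middle, 10 mm above its underside. Flat, 190 mm long (y), 76 mm deep from the rack's middle, same lip round its outer edges; towards the middle the high tier rises 20 mm.
- jar1: Amber glass spice jar with a black lid, 46 mm in diameter and 100 mm tall, round and straight-sided, about 0.18 kg, bottom-heavy. Origin: centre of its underside, z up along its axis. May be absent (None). Starts standing on the counter to the left or right of the tray.
- jar2: Amber glass spice jar with a black lid, 46 mm in diameter and 100 mm tall, round and straight-sided, about 0.18 kg, bottom-heavy. Origin: centre of its underside, z up along its axis. May be absent (None). Starts standing on the counter to the left or right of the tray.
- jar3: Amber glass spice jar with a black lid, 46 mm in diameter and 100 mm tall, round and straight-sided, about 0.18 kg, bottom-heavy. Origin: centre of its underside, z up along its axis. May be absent (None). Starts standing on the counter to the left or right of the tray.
- tin1: Blue spice tin with a white lid, 46 mm in diameter and 100 mm tall, round and straight-sided, about 0.18 kg, bottom-heavy. Origin: centre of its underside, z up along its axis. May be absent (None). Starts standing on the counter to the left or right of the tray.
- tin2: Blue spice tin with a white lid, 46 mm in diameter and 100 mm tall, round and straight-sided, about 0.18 kg, bottom-heavy. Origin: centre of its underside, z up along its axis. May be absent (None). Starts standing on the counter to the left or right of the tray.
- tin3: Blue spice tin with a white lid, 46 mm in diameter and 100 mm tall, round and straight-sided, about 0.18 kg, bottom-heavy. Origin: centre of its underside, z up along its axis. May be absent (None). Starts standing on the counter to the left or right of the tray.
- mill: Bystander: wooden pepper mill, 58 mm wide at the foot, 158 mm tall, standing beyond the tray to the left. Origin: centre of its underside.
- mug: Bystander: white mug, 80 mm wide and 95 mm tall, with a handle, beyond the tray to the right. Origin: centre of its underside.
- bowl: Bystander: blue bowl, 100 mm wide, 50 mm tall, beyond the tray. Origin: centre of its underside.

How it is judged:
On the way, in this order (a step that is already met when the one before it is completed fails the run):
1. the rack is lifted clear of the tray (z of rack in the frame of tray above 0.052 m), for 0.1 s.
2. the rack is fully home in the tray again, high tier at the back (x of high_tier in the frame of tray above 0.036 m and z of rack in the frame of tray below 0.009 m and angle between rack's own z axis and vertical below 0.03 rad and horizontal distance between rack and tray below 0.008 m), for 0.2 s.
At the end, for the whole second after the job is handed in: Rack home in the tray (underside within 3 mm of its floor, level), high tier at the back; every amber jar on the high tier, every blue tin on the low tier, upright within 0.1 rad, within 14 mm of the tier's centre line, gaps between neighbours under 28 mm; all at rest (all of step 2 and linear speed of each of rack, jar1, jar2, jar3, tin1, tin2, tin3 below 0.02 m/s and x of jar1 in the frame of rack between 0.028 and 0.056 m and z of jar1 in the frame of rack between 0.024 and 0.036 m and angle between each of jar1, jar2, jar3, tin1, tin2, tin3's own z axis and vertical below 0.1 rad and x of jar2 in the frame of rack between 0.028 and 0.056 m and z of jar2 in the frame of rack between 0.024 and 0.036 m and x of jar3 in the frame of rack between 0.028 and 0.056 m and z of jar3 in the frame of rack between 0.024 and 0.036 m and (distance between jar2 and jar3 below 0.074 m or (distance between jar1 and jar2 below 0.074 m and distance between jar1 and jar3 below 0.074 m)) and (distance between jar1 and jar3 below 0.074 m or (distance between jar2 and jar1 below 0.074 m and distance between jar2 and jar3 below 0.074 m)) and (distance between jar1 and jar2 below 0.074 m or (distance between jar3 and jar1 below 0.074 m and distance between jar3 and jar2 below 0.074 m)) and x of tin1 in the frame of rack between -0.056 and -0.028 m and z of tin1 in the frame of rack between 0.004 and 0.016 m and x of tin2 in the frame of rack between -0.056 and -0.028 m and z of tin2 in the frame of rack between 0.004 and 0.016 m and x of tin3 in the frame of rack between -0.056 and -0.028 m and z of tin3 in the frame of rack between 0.004 and 0.016 m and (distance between tin2 and tin3 below 0.074 m or (distance between tin1 and tin2 below 0.074 m and distance between tin1 and tin3 below 0.074 m)) and (distance between tin1 and tin3 below 0.074 m or (distance between tin2 and tin1 below 0.074 m and distance between tin2 and tin3 below 0.074 m)) and (distance between tin1 and tin2 below 0.074 m or (distance between tin3 and tin1 below 0.074 m and distance between tin3 and tin2 below 0.074 m))); the robot touches nothing.
It fails at once if the pepper mill, mug or bowl is moved by more than 30 mm (distance of any of mill, mug, bowl from where it was at the start of the episode above 0.03 m).
It fails at once if the rack is tipped over (more than 0.8 rad) (angle between rack's own z axis and vertical above 0.8 rad).
Of jar1, tin1, jar2, tin2, jar3, tin3 only 4 to 6 are there at a start; the rules pass over those that are not, and their reading is None.
At some moment in a run one of jar1, jar2, jar3, tin1, tin2, tin3 may be knocked a few centimetres aside while the robot is not near it.
It also fails if it takes over 210 s, if anything falls off the work surface, if the arm or the gripper's body presses on something with over 40 N, if the wrist force passes 120 N, or if a joint passes its speed limit or range.

## Working session

There is one attempt and no reset: what is moved stays moved. The work goes in short steps, Python scripts to look and compute and a tool call to move; the robot and the scene stay as the last step left them, time stands still between calls to the robot, and variables do not carry over. Pictures are saved under pics/ and viewed, at most 14 in all, crops included, and the job is handed in when it is done.

Besides the shell and the picture viewer there is one more tool, called after "Call:" as name(argument=value, ...) on one line, values as JSON. step_arm: Moves the arm, as the interface text tells. Its arguments: {"type":"object","properties":{"commands":{"type":"array"},"gripper":{"type":"number"},"force":{"type":"number"}},"required":["commands"]}

```bash
ls; mkdir -p pics
python3 - <<'E'
from bench import ctrl
import cv2, numpy as np
s=ctrl.get_state(); print({k:np.round(v,3) for k,v in s.items()})
for n in ("top","side"):
    im=ctrl.get_image(n); cv2.imwrite(f"pics/{n}0.png",im[:,:,::-1])
    m=ctrl.camera_model(n); print(n,m['fx'],m['fy'],m['cx'],m['cy'],np.round(m['R'],3).tolist(),np.round(m['t'],3), -np.array(m['R']).T@m['t'])
print(ctrl.camera_model("wrist"))
E
```

```text
pics
{'time': np.float64(0.0), 'joint_positions': array([ 1.129,  0.322, -0.07 ,  1.452,  0.023,  1.371, -0.057]), 'qd': array([ 0.   , -0.   ,  0.001,  0.   ,  0.001, -0.003,  0.   ]), 'joint_torque': array([ 0.0000e+00, -4.9129e+01, -4.0400e-01, -3.1253e+01, -6.4000e-02,
        4.4000e-02,  0.0000e+00]), 'position': array([ 0.286, -0.583,  0.205]), 'tool_rot': array([-3.059e+00, -7.090e-01,  1.000e-03]), 'ft_force': array([-0.799, -0.903,  0.129]), 'torque': array([-0.023,  0.025, -0.03 ]), 'grip_force': np.float64(0.0), 'grip_width': np.float64(1.001)}
top 393.40646980555925 393.40646980555925 281.86149198783835 207.78291506344223 [[-0.019, -1.0, 0.012], [-0.992, 0.017, -0.127], [0.127, -0.014, -0.992]] [-0.01   0.598  1.118] [ 0.45147974 -0.00460243  1.18511493]
side 461.09695093480707 461.09695093480707 281.7284815999293 212.68129249488678 [[-0.844, -0.535, -0.023], [-0.319, 0.536, -0.782], [0.431, -0.653, -0.623]] [0.499 0.244 1.057] [0.04362916 0.82554211 0.8610456 ]
{'fx': 339.77204096977977, 'fy': 339.77204096977977, 'cx': 278.69167924534617, 'cy': 209.9137504707972, 'T_tool_cam': array([[ 2.28838185e-04, -9.57617082e-01, -2.88044219e-01,
         7.95722725e-02],
       [ 9.99999974e-01,  2.17866051e-04,  7.01486972e-05,
         9.83878941e-04],
       [-4.42053415e-06, -2.88044228e-01,  9.57617107e-01,
        -1.80589284e-01],
       [ 0.00000000e+00,  0.00000000e+00,  0.00000000e+00,
         1.00000000e+00]])}
```

View pics/top0.png

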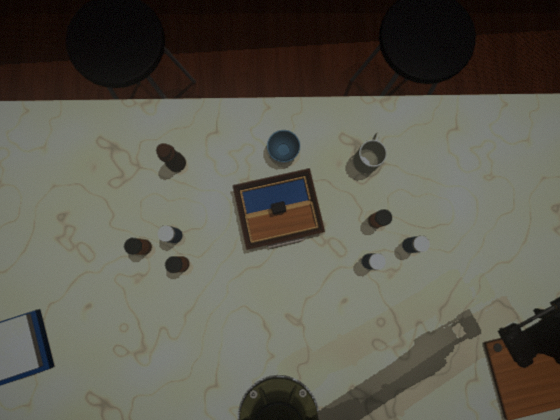

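View pics/side0.png

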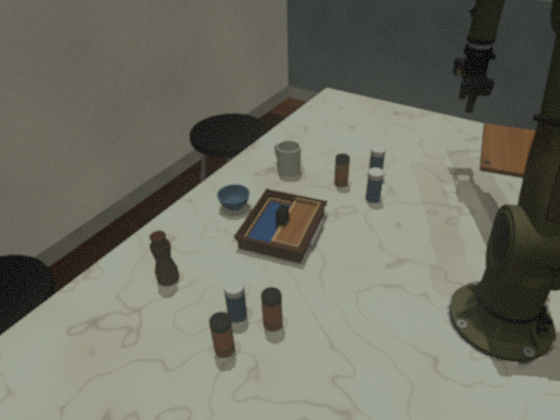

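The top view shows the tray at about (279,209), with the blue low tier at the far side, so the rack is back to front. There are three jars, two left at (137,246) and (177,265) and one right at (379,218). The three tins are at (168,234), (373,262) and (415,244). The side view agrees. Next I measure.

```bash
cat > h.py <<'E'
from bench import ctrl
import cv2, numpy as np
from scipy.spatial.transform import Rotation as Rot
def cam(name, st=None):
    m=ctrl.camera_model(name); K=np.array([[m['fx'],0,m['cx']],[0,m['fy'],m['cy']],[0,0,1]])
    if name!="wrist": return K,np.array(m['R']).T,-np.array(m['R']).T@np.array(m['t'])
    T=np.array(m['T_tool_cam']); R=Rot.from_rotvec(st['tool_rot']).as_matrix()
    return K,R@T[:3,:3],np.array(st['position'])+R@T[:3,3]
def ray(c,uv,z):
    K,R,o=c; uv=np.atleast_2d(uv); d=(R@np.linalg.inv(K)@np.c_[uv,np.ones(len(uv))].T).T
    return o+d*((z-o[2])/d[:,2])[:,None]
def proj(c,X):
    K,R,o=c; p=K@R.T@(np.atleast_2d(X)-o).T; return (p[:2]/p[2]).T
def shot(name,fn=None):
    st=ctrl.get_state(); im=ctrl.get_image(name)
    if fn: cv2.imwrite(f"pics/{fn}.png",im[:,:,::-1])
    return im,cam(name,st)
def blobs(mask,lo=20,hi=1e9):
    n,l,s,c=cv2.connectedComponentsWithStats(mask.astype(np.uint8))
    return [(i,s[i],c[i],l) for i in range(1,n) if lo<=s[i,4]<=hi]
def go(x,y,z,yawdeg):
    """move from present pose to TCP target, tool down, tool x axis at world angle yawdeg; prints tool-frame travel (mm) and turn (deg)"""
    st=ctrl.get_state(); R=Rot.from_rotvec(st['tool_rot']); a=np.radians(yawdeg)
    T=Rot.from_matrix(np.array([[np.cos(a),np.sin(a),0],[np.sin(a),-np.cos(a),0],[0,0,-1]]))
    print("travel",np.round(R.inv().apply(np.array([x,y,z])-st['position']),4),"turn",np.round(np.degrees((R.inv()*T).as_rotvec()),1))
E
python3 - <<'E'
from h import *
im,c=shot("top")
hsv=cv2.cvtColor(im,cv2.COLOR_RGB2HSV)
for uv in [(168,234),(373,262),(415,244),(132,246),(172,265),(385,217),(137,246),(177,265),(379,218),(278,209),(280,195),(280,230),(238,215),(144,246)]: print(uv,im[uv[1],uv[0]],hsv[uv[1],uv[0]])
roi=np.zeros(im.shape[:2],bool); roi[150:290,100:450]=1
V=hsv[...,2]
dark=(V<70)&roi
for i,s,ce,l in blobs(dark,60): 
    r=cv2.minAreaRect(np.argwhere(l==i)[:,::-1].astype(np.float32)); print("dark",s,np.round(ce,1),np.round(r[0],1),np.round(r[1],1),round(r[2],1), ray(c,ce,0.05).round(3))
blue=(hsv[...,0]>105)&(hsv[...,0]<130)&(hsv[...,1]>120)&roi
for i,s,ce,l in blobs(blue,20): 
    r=cv2.minAreaRect(np.argwhere(l==i)[:,::-1].astype(np.float32)); print("blue",s,np.round(ce,1),np.round(r[1],1),round(r[2],1))
E
```

```text
(168, 234) [127 129 131] [105   8 131]
(373, 262) [127 129 132] [108  10 132]
(415, 244) [126 131 131] [ 90  10 131]
(132, 246) [33 33 31] [30 15 33]
(172, 265) [38 37 34] [23 27 38]
(385, 217) [39 37 34] [18 33 39]
(137, 246) [35 36 32] [38 28 36]
(177, 265) [36 35 34] [15 14 36]
(379, 218) [40 38 35] [18 32 40]
(278, 209) [31 29 29] [ 0 16 31]
(280, 195) [33 50 78] [109 147  78]
(280, 230) [96 61 38] [ 12 154  96]
(238, 215) [79 72 61] [18 58 79]
(144, 246) [55 40 30] [ 12 116  55]
dark [157 150  29  23 443] [172.  159.6] [171. 158.] [31.1 18.4] 45.0 [[0.745 0.3   0.05 ]]
dark [269 150  30  17 227] [282.9 157.1] [283.5 158. ] [16. 29.] 90.0 [[ 0.748 -0.027  0.05 ]]
dark [353 150  25  27 255] [361.8 165.5] [362.2 164.4] [25.5 15.9] 41.8 [[ 0.718 -0.259  0.05 ]]
dark [370 150  15  14 114] [379.1 154.7] [377.  156.5] [14. 13.] -0.0 [[ 0.75  -0.312  0.05 ]]
dark [ 233  169   91   81 1625] [277.7 209.7] [278.2 209.5] [67.4 80.3] 77.6 [[ 0.591 -0.008  0.05 ]]
dark [252 178  57  22 115] [285.5 185.4] [281.7 184.3] [56.9 19.8] 10.1 [[ 0.662 -0.032  0.05 ]]
dark [269 201  17  16 205] [277.3 208.1] [277.3 208.2] [13.1 17.5] 78.7 [[ 0.596 -0.008  0.05 ]]
dark [368 210  24  19 330] [379.5 218.7] [379.5 219. ] [15.7 24.1] 63.4 [[ 0.559 -0.304  0.05 ]]
dark [167 227  15  17 125] [175.9 236.3] [175.4 236.6] [11.5 16.3] 21.8 [[0.519 0.285 0.05 ]]
dark [402 237  16  17 171] [408.7 245.2] [408.9 245.1] [15.6 14.3] 81.9 [[ 0.481 -0.384  0.05 ]]
dark [124 238  28  18 387] [137.3 246.5] [137.5 246.4] [27.1 16.4] 4.8 [[0.492 0.395 0.05 ]]
dark [361 254  12  17 118] [366.1 261.5] [366.3 262.1] [16.2 10.6] 85.9 [[ 0.437 -0.259  0.05 ]]
dark [165 257  24  16 327] [176.6 264.3] [176.5 264.5] [15. 23.] 90.0 [[0.439 0.282 0.05 ]]
blue [ 243  180   65   33 1208] [274.9 195.3] [20.6 61.4] 77.5
```

Run:
```python
import cv2
im=cv2.imread("pics/top0.png")
a=cv2.resize(im[150:290,110:250],None,fx=2.8,fy=2.8,interpolation=cv2.INTER_NEAREST); b=cv2.resize(im[150:290,330:470],None,fx=2.8,fy=2.8,interpolation=cv2.INTER_NEAREST)
o=cv2.convertScaleAbs(cv2.hconcat([a,b]),alpha=1.6); cv2.imwrite("pics/crop1.png",o)
```

```text
(no output)
```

View pics/crop1.png

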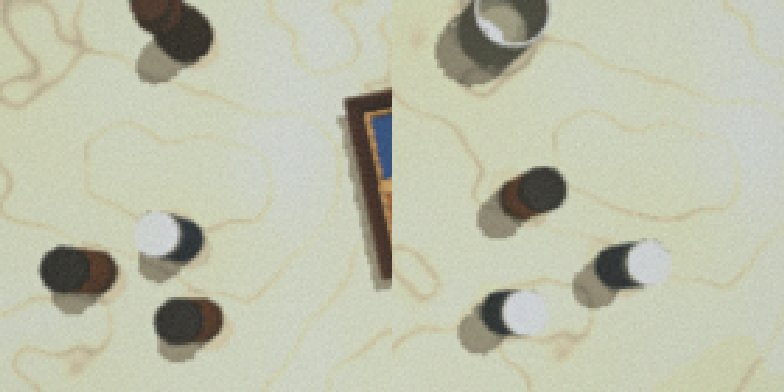

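The crop shows the lid centres clearly: black at (65,269) and (179,321), white at (157,236). On the right side: black at (542,190), white at (523,313) and (649,262). Next I cast these to z = 0.1.

Run:
```python
from h import *
c=cam("top")
for n,uv in dict(jarA=(133.2,246.1),jarB=(173.9,264.6),jarC=(383.6,217.9),tinA=(166.1,234.3),tinB=(421.8,243.6),tinC=(376.8,261.8)).items():
    p=ray(c,uv,.1)[0]; print(n,p.round(3),"r",np.hypot(*p[:2]).round(3))
b=ray(c,(277.3,208.2),.076)[0]; print("block",b.round(3))
im=cv2.imread("pics/top0.png")[:,:,::-1]; hsv=cv2.cvtColor(im,cv2.COLOR_RGB2HSV)
blue=((hsv[...,0]>105)&(hsv[...,0]<130)&(hsv[...,1]>120)); blue[:175]=0; blue[235:]=0
i,s,ce,l=max(blobs(blue,300),key=lambda t:t[1][4])
q=cv2.boxPoints(cv2.minAreaRect(np.argwhere(l==i)[:,::-1].astype(np.float32)))
Q=ray(c,q,.016)[:,:2]; print(Q.round(3)); e=[Q[(k+1)%4]-Q[k] for k in range(4)]
print([(round(np.hypot(*v),3),np.degrees(np.arctan2(v[1],v[0])).round(1)) for v in e])
go(b[0],b[1],.26,12)
```

```text
jarA [0.491 0.388 0.1  ] r 0.626
jarB [0.439 0.277 0.1  ] r 0.519
jarC [ 0.557 -0.302  0.1  ] r 0.633
tinA [0.522 0.299 0.1  ] r 0.602
tinB [ 0.484 -0.404  0.1  ] r 0.63
tinC [ 0.436 -0.277  0.1  ] r 0.517
block [ 0.592 -0.007  0.076]
[[ 0.65   0.096]
 [ 0.688 -0.086]
 [ 0.626 -0.098]
 [ 0.589  0.083]]
[(np.float64(0.186), np.float64(-78.2)), (np.float64(0.063), np.float64(-169.1)), (np.float64(0.185), np.float64(101.6)), (np.float64(0.063), np.float64(12.0))]
travel [ 0.5284 -0.3824 -0.0546] turn [-0.1  0.  14.1]
```

Call:
step_arm(commands=[{"travel": [0.528, -0.382, -0.055], "turn": [0, 0, 0]}, {"travel": [0.528, -0.382, -0.055], "turn": [0, 0, 0]}, {"travel": [0.528, -0.382, -0.055], "turn": [0, 0, 0]}, {"travel": [0.528, -0.382, -0.055], "turn": [0, 0, 0]}, {"travel": [0.528, -0.382, -0.055], "turn": [0, 0, 0]}], gripper=1)

```text
time: 0.65
position: [0.4035, -0.3617, 0.2268]
tool_rot: [3.06, 0.71, -0.0]
ft_force: [0.6, 0.1, 0.9]
grip_width: 1.0
grip_force: 0.0
```

Call:
step_arm(commands=[{"travel": [0.327, -0.236, -0.034], "turn": [0, 0, 0]}, {"travel": [0.327, -0.236, -0.034], "turn": [0, 0, 0]}, {"travel": [0.327, -0.236, -0.034], "turn": [0, 0, 0]}, {"travel": [0.327, -0.236, -0.034], "turn": [0, 0, 0]}, {"travel": [0.327, -0.236, -0.034], "turn": [0, 0, 0]}])

```text
time: 1.15
position: [0.5207, -0.1421, 0.248]
tool_rot: [3.06, 0.709, -0.0]
ft_force: [0.2, -0.3, 0.2]
grip_width: 0.999
grip_force: 0.0
```

Call:
step_arm(commands=[{"travel": [0.125, -0.09, -0.013], "turn": [0, 0, 8]}, {"travel": [0.125, -0.09, -0.013], "turn": [0, 0, 14]}, {"travel": [0.125, -0.09, -0.013], "turn": [0, 0, 14]}, {"travel": [0.125, -0.09, -0.013], "turn": [0, 0, 14]}, {"travel": [0.125, -0.09, -0.013], "turn": [0, 0, 14]}])

```text
time: 1.65
position: [0.5931, -0.0054, 0.2604]
tool_rot: [-3.122, -0.339, 0.001]
ft_force: [-0.2, -0.1, -0.2]
grip_width: 0.997
grip_force: 0.0
```

Run:
```python
from h import *
s=ctrl.get_state(); print(np.round(s['joint_positions'],2),np.round(s['position'],4))
im,c=shot("wrist","w1")
print(proj(c,[[.592,-.007,.076]]))
```

```text
[ 0.42  0.22 -0.54  1.5   0.11  1.46 -1.47] [ 0.5931 -0.0054  0.2604]
[[279.24345284 184.90801036]]
```

View pics/w1.png

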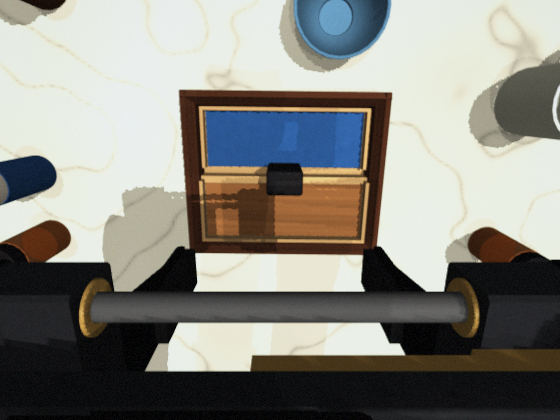

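The wrist view shows the rack square to the image, with the block at about (284,180) and the tray rim corners at (180,91), (391,94), (378,254) and (190,251). Next I fit these.

Run:
```python
from h import *
im=cv2.imread("pics/w1.png")[:,:,::-1]; c=cam("wrist",ctrl.get_state())
hsv=cv2.cvtColor(im,cv2.COLOR_RGB2HSV); H,S,V=cv2.split(hsv)
print(V[155:202:3,284],V[185,258:312:3])
blk=(V<48)&(S<110); blk[:155]=0; blk[205:]=0; blk[:,:255]=0; blk[:,315:]=0
i,s,ce,l=max(blobs(blk,50),key=lambda t:t[1][4]); print("blk",s,ce)
pts=np.argwhere(l==i)[:,::-1]
for r in (168,174,180,186,192): 
    cc=pts[pts[:,1]==r][:,0]; print(r,cc.min(),cc.max(), ray(c,[(cc.min(),r),(cc.max(),r)],.076)[:,:2].round(4).tolist())
# tray edges: nonwhite region outer border near tray
dk=((H<18)&(S>110)|(V<70)|((H>100)&(S>120))); 
def line(pts):
    vx,vy,x,y=cv2.fitLine(np.float32(pts),cv2.DIST_HUBER,0,.01,.01).ravel(); return np.array([x,y]),np.array([vx,vy])
def inter(a,b): 
    t=np.linalg.solve(np.c_[a[1],-b[1]],b[0]-a[0]); return a[0]+t[0]*a[1]
rows=range(120,230,4); cols=range(205,365,4)
R=line([(next(u for u in range(375,420) if V[r,u]>110),r) for r in rows])
T=line([(u,next(r for r in range(105,60,-1) if V[r,u]>110)) for u in list(range(205,285,4))+list(range(380,388,4))])
B=line([(u,next(r for r in range(240,275) if V[r,u]>90)) for u in list(range(200,360,4))])
print("R",R,"T",T,"B",B)
tr,br=inter(T,R),inter(B,R); 
for n,L in dict(R=R,T=T,B=B).items():
    P=ray(c,[L[0]-50*L[1],L[0]+50*L[1]],.049)[:,:2]; d=P[1]-P[0]; print(n,P.round(4).tolist(),np.degrees(np.arctan2(d[1],d[0])).round(2))
print(ray(c,[tr,br],.049).round(4))
```

```text
[148 149 151  14  10   7  35  33  33  37  34  29  33  16 171 159] [140  73  73  25  30  27  35  31  33  38  29  35  36  35  37 145 154 154]
blk [ 267  164   36   31 1025] [284.15317073 179.56390244]
168 268 300 [[0.6071, 0.0058], [0.6144, -0.028]]
174 267 302 [[0.6005, 0.0055], [0.6085, -0.0317]]
180 267 301 [[0.594, 0.0042], [0.6018, -0.0321]]
186 267 301 [[0.5874, 0.0028], [0.5953, -0.0337]]
192 267 301 [[0.5808, 0.0015], [0.5887, -0.0352]]
R (array([383.2, 177.2], dtype=float32), array([ 0.10216376, -0.9947676 ], dtype=float32)) T (array([255.3,  90.3], dtype=float32), array([0.9999211 , 0.01256191], dtype=float32)) B (array([278.4, 240. ], dtype=float32), array([1., 0.], dtype=float32))
R [[0.5598, -0.1407], [0.6758, -0.1171]] 11.5
T [[0.6721, 0.0897], [0.6938, -0.017]] -78.48
B [[0.5042, 0.0354], [0.5303, -0.0856]] -77.81
[[ 0.7127 -0.1096  0.049 ]
 [ 0.543  -0.1441  0.049 ]]
```

Run:
```python
from h import *
go(.5935,-.0143,.058,11.5)
```

```text
travel [-2.000e-04  6.100e-03  2.022e-01] turn [0.  0.1 0.7]
```

Call:
step_arm(commands=[{"travel": [0, 0.006, 0.05], "turn": [0, 0, 0.7]}, {"travel": [0, 0.006, 0.1], "turn": [0, 0, 0.7]}, {"travel": [0, 0.006, 0.15], "turn": [0, 0, 0.7]}, {"travel": [0, 0.006, 0.18], "turn": [0, 0, 0.7]}, {"travel": [0, 0.006, 0.18], "turn": [0, 0, 0.7]}])

```text
time: 2.2
position: [0.5891, -0.0175, 0.0754]
tool_rot: [-3.127, -0.306, 0.017]
ft_force: [-1.4, 0.0, 0.3]
grip_width: 1.001
grip_force: 0.0
```

Run:
```python
from h import *
go(.5935,-.0143,.058,11.5)
```

```text
travel [ 0.0051 -0.0023  0.0174] turn [-0.1  0.6 -0.3]
```

Call:
step_arm(commands=[{"travel": [0.005, -0.002, 0.017], "turn": [0, 0.4, -0.3]}, {"travel": [0.005, -0.002, 0.017], "turn": [0, 0.4, -0.3]}, {"travel": [0.005, -0.002, 0.017], "turn": [0, 0.4, -0.3]}])

```text
time: 2.5
position: [0.5993, -0.0123, 0.0656]
tool_rot: [3.125, 0.318, 0.013]
ft_force: [-0.4, -0.3, 0.8]
grip_width: 0.999
grip_force: 0.0
```

Run:
```python
from h import *
go(.5935,-.0143,.058,11.5)
im,c=shot("wrist","w2")
```

```text
travel [-0.0062  0.0008  0.0075] turn [ 0.1 -0.5  0.1]
```

View pics/w2.png

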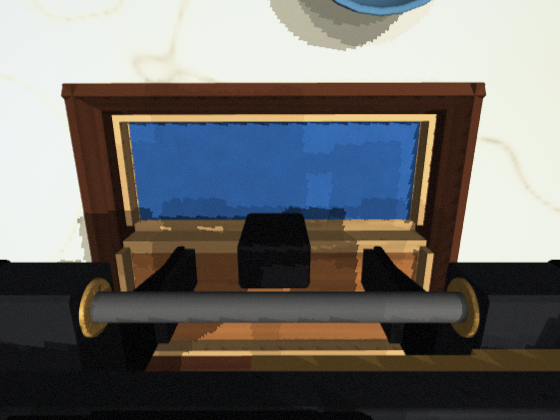

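The wrist view shows the fingers straddling the block (columns 240–309), which is between them, about centred at column 275. I go down the last bit and let the arm settle.

Call:
step_arm(commands=[{"travel": [-0.005, 0, 0.005], "turn": [0, -0.4, 0]}, {"travel": [-0.005, 0, 0.005], "turn": [0, -0.4, 0]}, {"travel": [-0.005, 0, 0.005], "turn": [0, -0.4, 0]}, {"travel": [-0.005, 0, 0.005], "turn": [0, -0.4, 0]}, {"travel": [-0.005, 0, 0.005], "turn": [0, -0.4, 0]}])

```text
time: 3.05
position: [0.5939, -0.012, 0.0589]
tool_rot: [3.125, 0.321, 0.0]
ft_force: [-0.2, -1.3, 0.1]
grip_width: 0.998
grip_force: 0.0
```

Call:
step_arm(commands=[{"travel": [0, 0, 0], "turn": [0, 0, 0]}, {"travel": [0, 0, 0], "turn": [0, 0, 0]}, {"travel": [0, 0, 0], "turn": [0, 0, 0]}, {"travel": [0, 0, 0], "turn": [0, 0, 0]}, {"travel": [0, 0, 0], "turn": [0, 0, 0]}], gripper=0.2, force=40)

```text
time: 3.55
position: [0.5937, -0.012, 0.0587]
tool_rot: [3.125, 0.321, -0.0]
ft_force: [0.8, -0.0, -0.1]
grip_width: 0.627
grip_force: 0.0
```

Call:
step_arm(commands=[{"travel": [0, 0, 0], "turn": [0, 0, 0]}, {"travel": [0, 0, 0], "turn": [0, 0, 0]}, {"travel": [0, 0, 0], "turn": [0, 0, 0]}, {"travel": [0, 0, 0], "turn": [0, 0, 0]}, {"travel": [0, 0, 0], "turn": [0, 0, 0]}], gripper=0.2)

```text
time: 4.05
position: [0.5947, -0.0117, 0.0597]
tool_rot: [3.125, 0.321, 0.003]
ft_force: [-0.8, 0.8, 5.0]
grip_width: 0.222
grip_force: 2.7
```

Call:
step_arm(commands=[{"travel": [0, 0, -0.025], "turn": [0, 0, 0]}, {"travel": [0, 0, -0.05], "turn": [0, 0, 0]}, {"travel": [0, 0, -0.08], "turn": [0, 0, 0]}, {"travel": [0, 0, -0.1], "turn": [0, 0, 0]}, {"travel": [0, 0, -0.1], "turn": [0, 0, 0]}])

```text
time: 4.55
position: [0.5957, -0.012, 0.1617]
tool_rot: [3.124, 0.32, 0.008]
ft_force: [0.3, -0.1, 0.2]
grip_width: 0.204
grip_force: 0.0
```

Run:
```python
from h import *
s=ctrl.get_state(); print(s['grip_width'],s['grip_force'],s['position'].round(4) if hasattr(s['position'],'round') else s['position'], np.round(s['ft_force'],2),np.round(s['torque'],2),np.round(s['joint_positions'],2))
im,c=shot("wrist","w3")
```

```text
0.2040773063650611 0.0 [ 0.5957 -0.012   0.1617] [ 0.33 -0.07  0.24] [0.07 0.   0.02] [ 0.42  0.27 -0.53  1.64  0.14  1.26 -1.5 ]
```

View pics/w3.png

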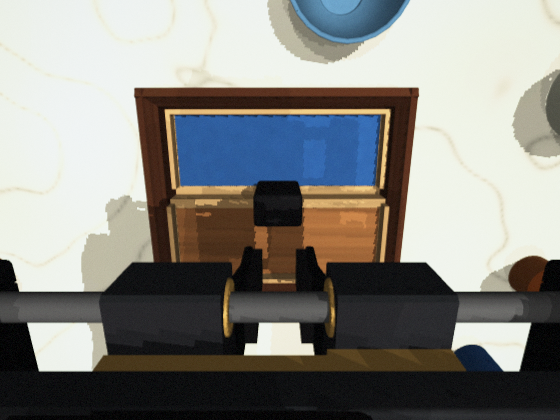

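The fingers closed to 0.20, so they missed the block, which is 40 mm or 0.46 wide. The block is still at (278,205). I check its position numerically, including its height, by triangulating between views.

Run:
```python
from h import *
S2=dict(position=[.5993,-.0123,.0656],tool_rot=[3.125,.318,.013]); S3=dict(position=[.5957,-.012,.1617],tool_rot=[3.124,.32,.008]); S1=dict(position=[.5931,-.0064,.2604],tool_rot=[-3.122,-.339,.001])
for n,S in (("w1",S1),("w2",S2),("w3",S3)):
    c=cam("wrist",S); R=Rot.from_rotvec(S['tool_rot']).as_matrix()
    V=cv2.cvtColor(cv2.imread(f"pics/{n}.png"),cv2.COLOR_BGR2GRAY)
    ex=np.array([np.cos(.2),np.sin(.2),0]); ey=np.array([-ex[1],ex[0],0]); o=np.array([.5935,-.0143,.076])
    print(n,"pred top corners",proj(c,[o+a*.014*ex+b*.02*ey for a in(1,-1) for b in(1,-1)]).round(0).tolist(),"tcp,tip",proj(c,[np.array(S['position']),np.array(S['position'])+R@[0,0,.014]]).round(0).tolist())
    u=278 if n!="w1" else 284; r0=dict(w1=150,w2=200,w3=170)[n]; print(r0,V[r0:r0+100:3,u].tolist())
s=cv2.imread("pics/w2.png")[200:360,130:430]; t=cv2.imread("pics/w3.png")[170:330,180:380]
cv2.imwrite("pics/crop2.png",cv2.convertScaleAbs(cv2.hconcat([cv2.resize(s,(450,240)),cv2.resize(t,(300,240))]),alpha=3))
```

```text
w1 pred top corners [[267.0, 172.0], [304.0, 173.0], [267.0, 197.0], [303.0, 197.0]] tcp,tip [[277.0, 252.0], [277.0, 243.0]]
150 [91, 78, 81, 78, 66, 8, 4, 17, 31, 30, 35, 38, 32, 27, 22, 71, 122, 110, 116, 119, 117, 115, 111, 106, 106, 121, 112, 115, 108, 61, 171, 43, 45, 43]
w2 pred top corners [[242.0, 246.0], [316.0, 246.0], [243.0, 293.0], [314.0, 293.0]] tcp,tip [[277.0, 252.0], [277.0, 243.0]]
200 [85, 84, 69, 69, 61, 9, 2, 12, 14, 11, 12, 9, 6, 3, 13, 14, 25, 15, 12, 16, 11, 17, 24, 20, 19, 25, 20, 22, 21, 18, 110, 38, 62, 72]
w3 pred top corners [[255.0, 196.0], [304.0, 197.0], [255.0, 229.0], [304.0, 229.0]] tcp,tip [[277.0, 252.0], [277.0, 243.0]]
170 [84, 86, 87, 84, 10, 14, 10, 15, 17, 22, 24, 29, 24, 21, 4, 19, 15, 17, 12, 63, 65, 66, 70, 67, 64, 68, 65, 64, 61, 68, 72, 71, 69, 67]
```

View pics/crop2.png

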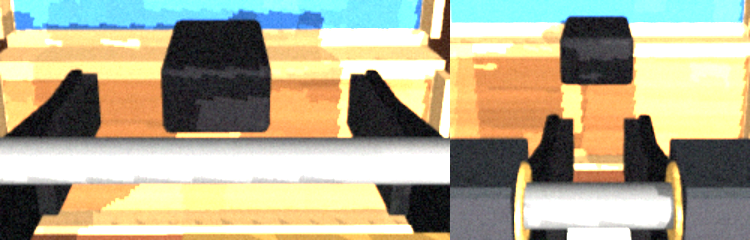

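Call:
step_arm(commands=[{"travel": [0, 0, 0], "turn": [0, 0, 0]}, {"travel": [0, 0, 0], "turn": [0, 0, 0]}, {"travel": [0, 0, 0], "turn": [0, 0, 0]}, {"travel": [0, 0, 0], "turn": [0, 0, 0]}, {"travel": [0, 0, 0], "turn": [0, 0, 0]}], gripper=0.8)

```text
time: 5.1
position: [0.5936, -0.012, 0.1583]
tool_rot: [-3.125, -0.321, 0.001]
ft_force: [-0.3, 0.5, -0.2]
grip_width: 0.566
grip_force: 0.0
```

Call:
step_arm(commands=[{"travel": [0, 0, 0.025], "turn": [0, 0, 0]}, {"travel": [0, 0, 0.05], "turn": [0, 0, 0]}, {"travel": [0, 0, 0.075], "turn": [0, 0, 0]}, {"travel": [0, 0, 0.1], "turn": [0, 0, 0]}, {"travel": [0, 0, 0.102], "turn": [0, 0, 0]}])

```text
time: 5.6
position: [0.5909, -0.0121, 0.0532]
tool_rot: [-3.124, -0.321, 0.01]
ft_force: [-0.3, -0.1, 0.0]
grip_width: 0.795
grip_force: 0.0
```

Call:
step_arm(commands=[{"travel": [0, 0, 0], "turn": [0, 0, 0]}, {"travel": [0, 0, 0], "turn": [0, 0, 0]}, {"travel": [0, 0, 0], "turn": [0, 0, 0]}, {"travel": [0, 0, 0], "turn": [0, 0, 0]}], gripper=0.3)

```text
time: 6.0
position: [0.5946, -0.012, 0.058]
tool_rot: [3.125, 0.321, 0.003]
ft_force: [0.3, 0.6, -1.0]
grip_width: 0.523
grip_force: 0.0
```

Run:
```python
from h import *
s=ctrl.get_state(); print(s['grip_width'],s['grip_force'],s['position'])
im,c=shot("wrist"); im2,c2=shot("side")
s=ctrl.get_state(); print(s['grip_width'],s['grip_force'],s['position'])
p=proj(c2,[s['position']])[0]; print(p)
u,v=int(p[0]),int(p[1])
a=cv2.resize(im[170:350,180:380],(400,360)); b=cv2.resize(im2[v-55:v+35,u-50:u+50],(400,360),interpolation=cv2.INTER_CUBIC)
cv2.imwrite("pics/crop3.png",cv2.convertScaleAbs(cv2.hconcat([a,b]),alpha=2.2)[:,:,::-1])
```

```text
0.5227487129145441 0.0 [ 0.59462645 -0.01201414  0.05798794]
0.440039783259074 40.06214797496796 [ 0.59433036 -0.01182696  0.05764442]
[282.39863717 213.87465022]
```

View pics/crop3.png

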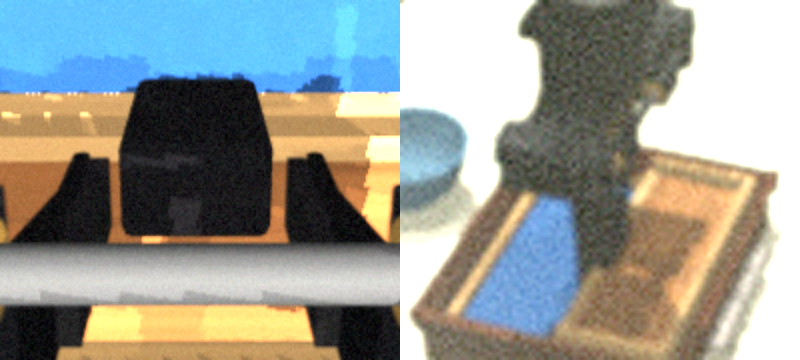

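Now the fingers are gripping: width 0.44 and 40 N, with the block between the pads. I lift gently and check.

Call:
step_arm(commands=[{"travel": [0, 0, 0], "turn": [0, 0, 0]}, {"travel": [0, 0, 0], "turn": [0, 0, 0]}])

```text
time: 6.3
position: [0.5944, -0.0119, 0.0576]
tool_rot: [3.125, 0.321, 0.002]
ft_force: [-0.0, 0.5, 4.9]
grip_width: 0.436
grip_force: 40.0
```

Call:
step_arm(commands=[{"travel": [0, 0, -0.015], "turn": [0, 0, 0]}, {"travel": [0, 0, -0.03], "turn": [0, 0, 0]}, {"travel": [0, 0, -0.05], "turn": [0, 0, 0]}, {"travel": [0, 0, -0.05], "turn": [0, 0, 0]}, {"travel": [0, 0, -0.05], "turn": [0, 0, 0]}])

```text
time: 6.8
position: [0.5939, -0.0121, 0.1071]
tool_rot: [3.125, 0.32, 0.001]
ft_force: [0.4, -0.1, -5.1]
grip_width: 0.436
grip_force: 40.0
```

Call:
step_arm(commands=[{"travel": [0, 0, -0.03], "turn": [0, 0, 0]}, {"travel": [0, 0, -0.06], "turn": [0, 0, 0]}, {"travel": [0, 0, -0.06], "turn": [0, 0, -8]}, {"travel": [0, 0, -0.06], "turn": [0, 0, -16]}, {"travel": [0, 0, -0.06], "turn": [0, 0, -24]}])

```text
time: 7.3
position: [0.5928, -0.0121, 0.1655]
tool_rot: [-2.987, -0.972, 0.004]
ft_force: [-0.4, -2.2, -3.9]
grip_width: 0.432
grip_force: 40.0
```

Call:
step_arm(commands=[{"travel": [0, 0, 0], "turn": [0, 0, -8]}, {"travel": [0, 0, 0], "turn": [0, 0, -16]}, {"travel": [0, 0, 0], "turn": [0, 0, -24]}, {"travel": [0, 0, 0], "turn": [0, 0, -32]}, {"travel": [0, 0, 0], "turn": [0, 0, -40]}])

```text
time: 7.8
position: [0.5927, -0.0121, 0.1651]
tool_rot: [-2.473, -1.934, 0.003]
ft_force: [-0.7, 0.4, -3.9]
grip_width: 0.432
grip_force: 40.0
```

Call:
step_arm(commands=[{"travel": [0, 0, 0], "turn": [0, 0, -8]}, {"travel": [0, 0, 0], "turn": [0, 0, -16]}, {"travel": [0, 0, 0], "turn": [0, 0, -24]}, {"travel": [0, 0, 0], "turn": [0, 0, -32]}, {"travel": [0, 0, 0], "turn": [0, 0, -40]}])

```text
time: 8.3
position: [0.5927, -0.0122, 0.1652]
tool_rot: [-1.663, -2.663, 0.002]
ft_force: [0.3, -1.3, -4.8]
grip_width: 0.437
grip_force: 40.0
```

Call:
step_arm(commands=[{"travel": [0, 0, 0], "turn": [0, 0, -8]}, {"travel": [0, 0, 0], "turn": [0, 0, -16]}, {"travel": [0, 0, 0], "turn": [0, 0, -24]}, {"travel": [0, 0, 0], "turn": [0, 0, -32]}, {"travel": [0, 0, 0], "turn": [0, 0, -40]}])

```text
time: 8.8
position: [0.5928, -0.0122, 0.1653]
tool_rot: [-0.651, -3.071, 0.001]
ft_force: [0.4, 0.2, -4.2]
grip_width: 0.437
grip_force: 40.0
```

Call:
step_arm(commands=[{"travel": [0, 0, 0], "turn": [0, 0, -8]}, {"travel": [0, 0, 0], "turn": [0, 0, -16]}, {"travel": [0, 0, 0], "turn": [0, 0, -24]}, {"travel": [0, 0, 0], "turn": [0, 0, -32]}, {"travel": [0, 0, 0], "turn": [0, 0, -36]}])

```text
time: 9.3
position: [0.5928, -0.0123, 0.1653]
tool_rot: [0.327, -3.122, -0.001]
ft_force: [-0.4, -0.3, -3.7]
grip_width: 0.436
grip_force: 40.0
```

Call:
step_arm(commands=[{"travel": [0, 0, 0], "turn": [0, 0, 0]}, {"travel": [0, 0, 0], "turn": [0, 0, 0]}, {"travel": [0, 0, 0], "turn": [0, 0, 0]}, {"travel": [0, 0, 0], "turn": [0, 0, 0]}])

```text
time: 9.7
position: [0.5937, -0.012, 0.1665]
tool_rot: [0.319, -3.125, 0.0]
ft_force: [-0.2, 0.1, -3.6]
grip_width: 0.434
grip_force: 40.0
```

Run:
```python
from h import *
s=ctrl.get_state(); print(np.round(s['joint_positions'],2),s['position'],s['grip_width'],s['grip_force'])
go(.5930,-.0135,.165,191.5)
im,c=shot("wrist","w4")
```

```text
[ 0.79  0.38 -1.01  1.62  0.33  1.32  1.5 ] [ 0.59365163 -0.01200597  0.16654877] 0.43363765467747034 39.99798595905304
travel [ 0.0009 -0.0013  0.0015] turn [-0.  -0.   0.2]
```

View pics/w4.png

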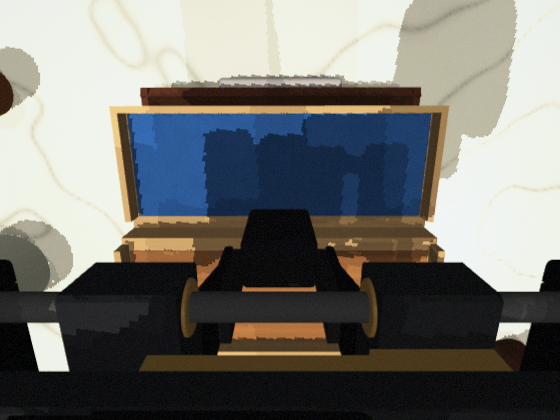

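The rack is held and turned, with the blue low tier now towards the robot. Its outer corners are at (110,107) and (448,107), and the tray rim corners are at (141,88) and (420,87). Next I compare the two centres.

Run:
```python
from h import *
st=ctrl.get_state(); c=cam("wrist",st); V=cv2.cvtColor(cv2.imread("pics/w4.png"),cv2.COLOR_BGR2GRAY)
print("row100",[int(u) for u in np.where(np.abs(np.diff(V[97].astype(int)))>40)[0]]," row115",[int(u) for u in np.where(np.abs(np.diff(V[108].astype(int)))>35)[0]])
for u in (200,360): print(u,V[78:125,u].tolist())
a=np.radians(11.5); ex=np.array([np.cos(a),np.sin(a)]); ey=np.array([-ex[1],ex[0]])
for n,q,z in (("tray rim",[(141,88),(420,87)],.049),("rack",[(110,107),(448,107)],st['position'][2]-.0516+.022)):
    P=ray(c,q,z)[:,:2]; d=P[0]-P[1]; m=P.mean(0); L=.0985 if n[0]=='t' else .08
    print(n,P.round(4).tolist(),"len",np.hypot(*d).round(4),"yaw",(np.degrees(np.arctan2(d[1],d[0]))).round(2),"centre",(m+L*ex).round(4))
```

```text
row100 [12, 26, 140, 141, 419, 506]  row115 [9, 11, 12, 448, 502]
200 [225, 221, 215, 206, 160, 120, 117, 115, 120, 77, 35, 36, 31, 36, 36, 33, 30, 32, 23, 21, 27, 24, 24, 23, 20, 24, 20, 76, 161, 189, 188, 186, 185, 187, 184, 140, 86, 78, 81, 87, 86, 84, 88, 87, 88, 88, 89]
360 [242, 241, 221, 185, 186, 187, 164, 148, 132, 80, 34, 28, 40, 28, 25, 27, 27, 20, 16, 23, 26, 24, 20, 23, 24, 23, 23, 116, 174, 192, 194, 193, 190, 193, 190, 144, 65, 50, 49, 51, 50, 51, 51, 52, 47, 55, 49]
tray rim [[0.5246, -0.1435], [0.4771, 0.0823]] len 0.2307 yaw -78.1 centre [ 0.5974 -0.011 ]
rack [[0.5367, -0.1266], [0.4961, 0.0693]] len 0.2001 yaw -78.3 centre [ 0.5948 -0.0127]
```

Rack and tray centres agree within about 3 mm, and the lead-in takes 8 mm, so I lower straight down.

Call:
step_arm(commands=[{"travel": [0, 0, 0.025], "turn": [0, 0, 0]}, {"travel": [0, 0, 0.05], "turn": [0, 0, 0]}, {"travel": [0, 0, 0.065], "turn": [0, 0, 0]}, {"travel": [0, 0, 0.075], "turn": [0, 0, 0]}, {"travel": [0, 0, 0.08], "turn": [0, 0, 0]}])

```text
time: 10.25
position: [0.5936, -0.0119, 0.0861]
tool_rot: [0.321, -3.125, -0.0]
ft_force: [0.3, 1.3, -3.3]
grip_width: 0.429
grip_force: 40.0
```

Call:
step_arm(commands=[{"travel": [0, 0, 0.005], "turn": [0, 0, 0]}, {"travel": [0, 0, 0.01], "turn": [0, 0, 0]}, {"travel": [0, 0, 0.01], "turn": [0, 0, 0]}, {"travel": [0, 0, 0.01], "turn": [0, 0, 0]}])

```text
time: 10.65
position: [0.594, -0.0119, 0.0771]
tool_rot: [-0.321, 3.125, -0.0]
ft_force: [-0.7, 0.4, -3.6]
grip_width: 0.437
grip_force: 40.0
```

Call:
step_arm(commands=[{"travel": [0, 0, 0.005], "turn": [0, 0, 0]}, {"travel": [0, 0, 0.01], "turn": [0, 0, 0]}, {"travel": [0, 0, 0.015], "turn": [0, 0, 0]}, {"travel": [0, 0, 0.019], "turn": [0, 0, 0]}, {"travel": [0, 0, 0.019], "turn": [0, 0, 0]}])

```text
time: 11.15
position: [0.5936, -0.012, 0.0577]
tool_rot: [0.321, -3.124, 0.001]
ft_force: [-1.5, -0.9, -1.1]
grip_width: 0.437
grip_force: 40.0
```

Call:
step_arm(commands=[{"travel": [0, 0, 0], "turn": [0, 0, 0]}, {"travel": [0, 0, 0], "turn": [0, 0, 0]}])

```text
time: 11.35
position: [0.5936, -0.012, 0.0577]
tool_rot: [0.321, -3.125, 0.0]
ft_force: [-1.3, -0.3, -1.4]
grip_width: 0.432
grip_force: 40.0
```

Call:
step_arm(commands=[{"travel": [0, 0, 0.0015], "turn": [0, 0, 0]}, {"travel": [0, 0, 0.0015], "turn": [0, 0, 0]}, {"travel": [0, 0, 0.0015], "turn": [0, 0, 0]}])

```text
time: 11.65
position: [0.5936, -0.0121, 0.0576]
tool_rot: [0.321, -3.125, 0.002]
ft_force: [-4.7, -0.1, 8.2]
grip_width: 0.437
grip_force: 40.0
```

Call:
step_arm(commands=[{"travel": [0, 0, 0], "turn": [0, 0, 0]}, {"travel": [0, 0, 0], "turn": [0, 0, 0]}, {"travel": [0, 0, 0], "turn": [0, 0, 0]}, {"travel": [0, 0, 0], "turn": [0, 0, 0]}], gripper=0.75)

```text
time: 12.05
position: [0.5941, -0.0119, 0.0562]
tool_rot: [-0.321, 3.124, 0.0]
ft_force: [0.8, 0.4, 0.2]
grip_width: 0.699
grip_force: 0.0
```

Call:
step_arm(commands=[{"travel": [0, 0, -0.05], "turn": [0, 0, 0]}, {"travel": [0, 0, -0.1], "turn": [0, 0, 0]}, {"travel": [0, 0, -0.14], "turn": [0, 0, 0]}, {"travel": [0, 0, -0.14], "turn": [0, 0, 0]}, {"travel": [0, 0, -0.14], "turn": [0, 0, 0]}])

```text
time: 12.55
position: [0.5944, -0.012, 0.197]
tool_rot: [-0.32, 3.123, -0.001]
ft_force: [0.0, 0.0, 0.1]
grip_width: 0.752
grip_force: 0.0
```

```bash
cat >> h.py <<'E'
PRED=dict(jarA=(.491,.388),jarB=(.439,.277),jarC=(.557,-.302),tinA=(.522,.299),tinB=(.484,-.404),tinC=(.436,-.277))
def lids(im,c,done=(),z=.1,pred=PRED):
    """lid centres on plane z nearest each prediction, by colour masks (white / black, round blobs of lid size)"""
    hsv=cv2.cvtColor(im,cv2.COLOR_RGB2HSV); V,S=hsv[...,2],hsv[...,1]; out={}
    for n,p in pred.items():
        if n in done: continue
        u0,v0=proj(c,[[*p,z]])[0]; r=np.linalg.norm(proj(c,[[p[0],p[1]+.023,z]])[0]-(u0,v0))
        v1,u1=max(int(v0-3*r),0),max(int(u0-3*r),0); w=slice(v1,int(v0+3*r)),slice(u1,int(u0+3*r))
        m=((V[w]<46)&(S[w]<75)) if n[0]=='j' else None
        if m is None:
            # white lid: little colour, against yellowish counter
            m=(S[w]<16)&(V[w]>95)
        m=cv2.morphologyEx(m.astype(np.uint8),cv2.MORPH_OPEN,np.ones((3,3)))
        bl=[b for b in blobs(m,.4*np.pi*r*r)]
        if not bl: out[n]=None; continue
        i,s,ce,l=min(bl,key=lambda b:np.hypot(b[2][0]+u1-u0,b[2][1]+v1-v0))
        q=ray(c,ce+[u1,v1],z)[0]; out[n]=(q[:2].round(3).tolist(),int(s[4]),round(np.pi*r*r))
    return out
E
python3 - <<'E'
from h import *
im,c=shot("wrist","w5"); s=ctrl.get_state(); print(s['position'],s['grip_width'])
im2,c2=shot("top","top1"); print(lids(im2,c2))
o=cv2.hconcat([cv2.resize(im,(450,337)),cv2.resize(im2[150:290,190:340],(350,337))]); cv2.imwrite("pics/crop4.png",o[:,:,::-1])
E
```

```text
[ 0.59350716 -0.01222475  0.1955681 ] 0.7496548428503318
{'jarA': ([0.492, 0.389], 207, 225), 'jarB': ([0.44, 0.277], 200, 226), 'jarC': ([0.559, -0.3], 149, 214), 'tinA': ([0.525, 0.301], 199, 222), 'tinB': ([0.484, -0.402], 198, 216), 'tinC': ([0.438, -0.279], 208, 220)}
```

View pics/crop4.png

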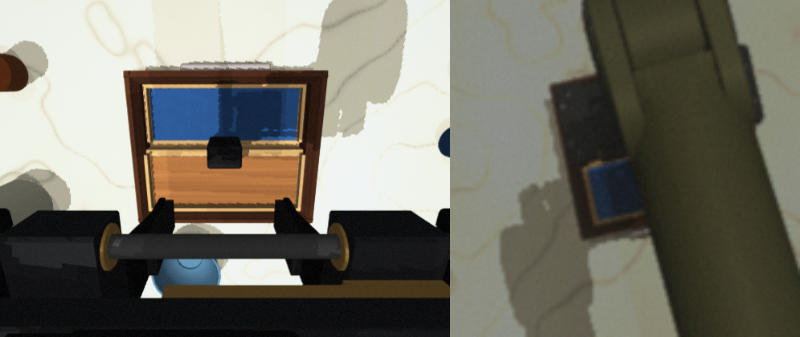

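The rack is home with the high tier at the back: the blue low tier is towards the robot in the wrist view, and the block is at (224,153) of the crop. The lid detection repeats the first measurement. Next is jar A, turning on the way to the fixed yaw of 101.6°.

Call:
step_arm(commands=[{"travel": [0.002, 0.05, 0], "turn": [0, 0, 8]}, {"travel": [0.004, 0.1, 0], "turn": [0, 0, 16]}, {"travel": [0.006, 0.15, 0], "turn": [0, 0, 24]}, {"travel": [0.008, 0.2, 0], "turn": [0, 0, 32]}, {"travel": [0.01, 0.25, 0], "turn": [0, 0, 40]}])

```text
time: 13.15
position: [0.5329, 0.2275, 0.1945]
tool_rot: [-0.762, -3.046, 0.002]
ft_force: [1.3, 0.0, -0.5]
grip_width: 0.754
grip_force: 0.0
```

Call:
step_arm(commands=[{"travel": [0.022, 0.024, 0], "turn": [0, 0, 8]}, {"travel": [0.044, 0.048, 0], "turn": [0, 0, 16]}, {"travel": [0.066, 0.072, 0], "turn": [0, 0, 24]}, {"travel": [0.088, 0.096, 0], "turn": [0, 0, 32]}, {"travel": [0.112, 0.119, 0], "turn": [0, 0, 40]}])

```text
time: 13.65
position: [0.4901, 0.384, 0.1939]
tool_rot: [-1.759, -2.601, 0.005]
ft_force: [0.4, 0.3, -0.5]
grip_width: 0.75
grip_force: 0.0
```

Call:
step_arm(commands=[{"travel": [0, 0, 0], "turn": [0, 0, 6]}, {"travel": [0, 0, 0], "turn": [0, 0, 10]}, {"travel": [0, 0, 0], "turn": [0, 0, 10]}, {"travel": [0, 0, 0], "turn": [0, 0, 10]}])

```text
time: 14.05
position: [0.4905, 0.383, 0.1948]
tool_rot: [-1.97, -2.446, 0.004]
ft_force: [-1.0, 0.2, 0.1]
grip_width: 0.747
grip_force: 0.0
```

Run:
```python
from h import *
s=ctrl.get_state(); print(s['position'],np.round(s['joint_positions'],2))
im,c=shot("wrist","w6"); d=lids(im,c,pred={k:PRED[k] for k in('jarA',)}); print(d)
print(lids(im,c,pred={k:PRED[k] for k in('tinA','jarB')}))
go(.492,.389,.078,101.6)
```

```text
[0.49050595 0.38303967 0.19476113] [-0.04  0.38 -0.85  1.51  0.29  1.38 -0.7 ]
{'jarA': ([0.491, 0.392], 2056, 2321)}
{'tinA': ([0.549, 0.26], 2959, 1633), 'jarB': ([0.439, 0.271], 4122, 1550)}
travel [0.0056 0.0027 0.1171] turn [-0.1  0.   0.7]
```

View pics/w6.png

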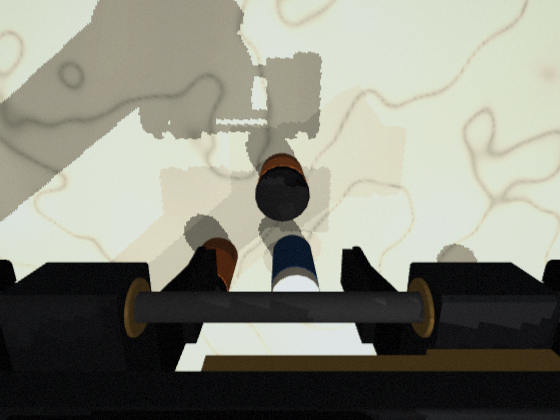

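The wrist view shows jar A's lid at (282,194), clear of the fingers. Wrist and top measurements agree within 3 mm. I go down and grip.

Call:
step_arm(commands=[{"travel": [0.007, 0.002, 0.04], "turn": [0, 0, 0.7]}, {"travel": [0.007, 0.002, 0.08], "turn": [0, 0, 0.7]}, {"travel": [0.007, 0.002, 0.11], "turn": [0, 0, 0.7]}, {"travel": [0.007, 0.002, 0.116], "turn": [0, 0, 0.7]}, {"travel": [0.007, 0.002, 0.116], "turn": [0, 0, 0.7]}])

```text
time: 14.6
position: [0.491, 0.3902, 0.0794]
tool_rot: [-1.987, -2.432, 0.003]
ft_force: [0.9, 1.3, 0.4]
grip_width: 0.752
grip_force: 0.0
```

Call:
step_arm(commands=[{"travel": [0, 0, 0], "turn": [0, 0, 0]}, {"travel": [0, 0, 0], "turn": [0, 0, 0]}, {"travel": [0, 0, 0], "turn": [0, 0, 0]}, {"travel": [0, 0, 0], "turn": [0, 0, 0]}, {"travel": [0, 0, 0], "turn": [0, 0, 0]}], gripper=0.4, force=30)

```text
time: 15.1
position: [0.4918, 0.3916, 0.0815]
tool_rot: [1.987, 2.433, 0.003]
ft_force: [-0.8, -0.4, 5.2]
grip_width: 0.5
grip_force: 30.0
```

Run:
```python
from h import *
s=ctrl.get_state(); print(s['position'],s['grip_width'],s['grip_force'])
go(.6236,.0522,.255,101.6)
```

```text
[0.49183494 0.39155437 0.08150361] 0.4997795875834565 30.007465481758118
travel [-0.3587  0.0617 -0.1736] turn [ 0.1 -0.  -0.1]
```

Call:
step_arm(commands=[{"travel": [0, 0, -0.05], "turn": [0, 0, 0]}, {"travel": [0, 0, -0.1], "turn": [0, 0, 0]}, {"travel": [-0.02, 0.003, -0.14], "turn": [0, 0, 0]}, {"travel": [-0.06, 0.01, -0.165], "turn": [0, 0, 0]}, {"travel": [-0.11, 0.018, -0.173], "turn": [0, 0, 0]}])

```text
time: 15.6
position: [0.5306, 0.2903, 0.2566]
tool_rot: [1.98, 2.437, 0.009]
ft_force: [0.6, 1.0, -1.3]
grip_width: 0.498
grip_force: 30.0
```

Call:
step_arm(commands=[{"travel": [-0.05, 0.009, 0], "turn": [0, 0, 0]}, {"travel": [-0.1, 0.018, 0], "turn": [0, 0, 0]}, {"travel": [-0.15, 0.026, 0], "turn": [0, 0, 0]}, {"travel": [-0.2, 0.035, 0], "turn": [0, 0, 0]}, {"travel": [-0.248, 0.044, 0], "turn": [0, 0, 0]}])

```text
time: 16.1
position: [0.6225, 0.0532, 0.2527]
tool_rot: [1.987, 2.433, -0.001]
ft_force: [1.2, -0.3, -1.7]
grip_width: 0.5
grip_force: 30.0
```

Call:
step_arm(commands=[{"travel": [0, 0, 0.03], "turn": [0, 0, 0]}, {"travel": [0, 0, 0.07], "turn": [0, 0, 0]}, {"travel": [0, 0, 0.1], "turn": [0, 0, 0]}, {"travel": [0, 0, 0.11], "turn": [0, 0, 0]}, {"travel": [0, 0, 0.11], "turn": [0, 0, 0]}])

```text
time: 16.6
position: [0.6212, 0.0552, 0.1413]
tool_rot: [-1.985, -2.431, 0.004]
ft_force: [0.1, -0.2, -0.5]
grip_width: 0.501
grip_force: 30.0
```

Run:
```python
from h import *
s=ctrl.get_state(); print(s['position'],s['grip_width'],s['grip_force'],s['ft_force'])
go(.6236,.0522,.1175,101.6)
im,c=shot("wrist","w7"); im2,c2=shot("side")
p=proj(c2,[s['position']])[0]; u,v=int(p[0]),int(p[1])
o=cv2.hconcat([cv2.resize(im,(450,337)),cv2.resize(im2[v-50:v+50,u-52:u+52],(350,337))]); cv2.imwrite("pics/crop5.png",cv2.convertScaleAbs(o,alpha=1.4)[:,:,::-1])
```

```text
[0.6211872  0.05518548 0.141346  ] 0.5006521262686381 29.99605357646942 [ 0.13382582 -0.17762853 -0.54287673]
travel [-0.0034  0.0019  0.0238] turn [-0.2 -0.  -0.1]
```

View pics/crop5.png

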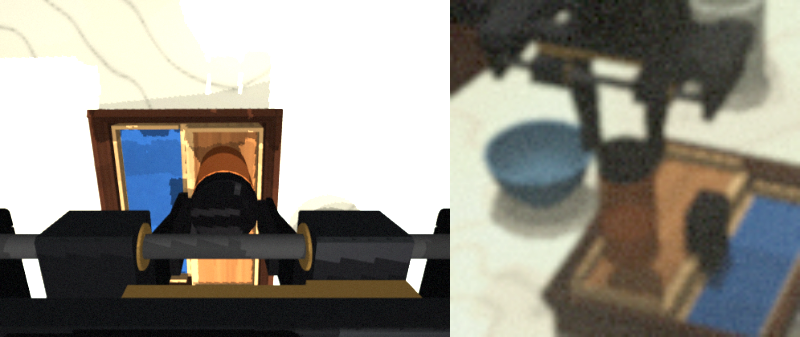

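The jar hangs upright over the left part of the high tier. I lower it to the tier.

Call:
step_arm(commands=[{"travel": [-0.002, 0.002, 0.012], "turn": [0, 0, 0]}, {"travel": [-0.002, 0.002, 0.02], "turn": [0, 0, 0]}, {"travel": [-0.002, 0.002, 0.023], "turn": [0, 0, 0]}, {"travel": [-0.002, 0.002, 0.023], "turn": [0, 0, 0]}, {"travel": [-0.002, 0.002, 0.023], "turn": [0, 0, 0]}])

```text
time: 17.2
position: [0.6249, 0.054, 0.1202]
tool_rot: [1.987, 2.433, 0.0]
ft_force: [0.2, 0.2, -1.4]
grip_width: 0.495
grip_force: 30.0
```

Call:
step_arm(commands=[{"travel": [0, 0, 0.0015], "turn": [0, 0, 0]}, {"travel": [0, 0, 0.003], "turn": [0, 0, 0]}, {"travel": [0, 0, 0.003], "turn": [0, 0, 0]}, {"travel": [0, 0, 0.003], "turn": [0, 0, 0]}])

```text
time: 17.6
position: [0.6251, 0.0539, 0.1176]
tool_rot: [1.987, 2.433, 0.001]
ft_force: [-1.2, -0.3, 1.5]
grip_width: 0.496
grip_force: 30.0
```

Call:
step_arm(commands=[{"travel": [0, 0, 0], "turn": [0, 0, 0]}, {"travel": [0, 0, 0], "turn": [0, 0, 0]}, {"travel": [0, 0, 0], "turn": [0, 0, 0]}, {"travel": [0, 0, -0.04], "turn": [0, 0, 0]}, {"travel": [0, 0, -0.085], "turn": [0, 0, 0]}], gripper=0.72)

```text
time: 18.1
position: [0.6233, 0.0534, 0.2008]
tool_rot: [-1.985, -2.43, 0.005]
ft_force: [0.1, 0.3, 0.1]
grip_width: 0.712
grip_force: 0.0
```

Call:
step_arm(commands=[{"travel": [0.044, -0.023, 0], "turn": [0, 0, 0]}, {"travel": [0.088, -0.046, 0], "turn": [0, 0, 0]}, {"travel": [0.132, -0.07, 0], "turn": [0, 0, 0]}, {"travel": [0.176, -0.093, 0], "turn": [0, 0, 0]}, {"travel": [0.22, -0.117, 0], "turn": [0, 0, 0]}])

```text
time: 18.6
position: [0.4649, 0.2473, 0.202]
tool_rot: [1.987, 2.432, 0.0]
ft_force: [0.5, 0.7, 0.1]
grip_width: 0.718
grip_force: 0.0
```

Call:
step_arm(commands=[{"travel": [0.036, -0.019, 0], "turn": [0, 0, 0]}, {"travel": [0.036, -0.019, 0], "turn": [0, 0, 0]}, {"travel": [0.036, -0.019, 0], "turn": [0, 0, 0]}, {"travel": [0.036, -0.019, 0], "turn": [0, 0, 0]}])

```text
time: 19.0
position: [0.4414, 0.2763, 0.2019]
tool_rot: [1.989, 2.431, -0.001]
ft_force: [0.1, 0.3, -0.4]
grip_width: 0.725
grip_force: 0.0
```

```bash
cat >> h.py <<'E'
def nextpick(n,z=.079):
    s=ctrl.get_state(); im,c=shot("wrist"); im2,c2=shot("top")
    w=lids(im,c,pred={n:PRED[n]}); print("wrist",w,"pos",np.round(s['position'],4),"q",np.round(s['joint_positions'],2))
    print("top",lids(im2,c2)); 
    if w[n]: go(*w[n][0],z,101.6)
E
python3 - <<'E'
from h import *
nextpick('jarB')
E
```

```text
wrist {'jarB': ([0.439, 0.28], 2014, 2185)} pos [0.4414 0.2763 0.2019] q [ 0.24  0.11 -0.9   1.75  0.09  1.32 -0.48]
top {'jarA': ([0.508, 0.357], 951, 225), 'jarB': ([0.44, 0.279], 214, 226), 'jarC': None, 'tinA': None, 'tinB': ([0.484, -0.402], 197, 216), 'tinC': ([0.438, -0.279], 206, 220)}
travel [ 0.0043 -0.0017  0.1228] turn [-0.   0.  -0.2]
```

Call:
step_arm(commands=[{"travel": [0.004, -0.0015, 0.04], "turn": [0, 0, 0]}, {"travel": [0.004, -0.0015, 0.08], "turn": [0, 0, 0]}, {"travel": [0.004, -0.0015, 0.115], "turn": [0, 0, 0]}, {"travel": [0.004, -0.0015, 0.122], "turn": [0, 0, 0]}, {"travel": [0.004, -0.0015, 0.122], "turn": [0, 0, 0]}])

```text
time: 19.6
position: [0.438, 0.2802, 0.0793]
tool_rot: [-1.988, -2.43, 0.003]
ft_force: [0.6, -0.1, 1.0]
grip_width: 0.722
grip_force: 0.0
```

Call:
step_arm(commands=[{"travel": [0, 0, 0], "turn": [0, 0, 0]}, {"travel": [0, 0, 0], "turn": [0, 0, 0]}, {"travel": [0, 0, 0], "turn": [0, 0, 0]}, {"travel": [0, 0, 0], "turn": [0, 0, 0]}, {"travel": [0, 0, 0], "turn": [0, 0, 0]}], gripper=0.4)

```text
time: 20.1
position: [0.4391, 0.2817, 0.0814]
tool_rot: [1.987, 2.432, 0.003]
ft_force: [-1.0, -0.3, 5.7]
grip_width: 0.5
grip_force: 30.0
```

Call:
step_arm(commands=[{"travel": [0, 0, -0.05], "turn": [0, 0, 0]}, {"travel": [0, 0, -0.1], "turn": [0, 0, 0]}, {"travel": [0, 0, -0.15], "turn": [0, 0, 0]}, {"travel": [-0.04, 0.017, -0.17], "turn": [0, 0, 0]}, {"travel": [-0.085, 0.036, -0.174], "turn": [0, 0, 0]}])

```text
time: 20.6
position: [0.4916, 0.2072, 0.2582]
tool_rot: [1.977, 2.435, 0.009]
ft_force: [2.1, 0.6, -3.1]
grip_width: 0.496
grip_force: 30.0
```

Call:
step_arm(commands=[{"travel": [-0.046, 0.019, 0], "turn": [0, 0, 0]}, {"travel": [-0.092, 0.039, 0], "turn": [0, 0, 0]}, {"travel": [-0.138, 0.058, 0], "turn": [0, 0, 0]}, {"travel": [-0.184, 0.078, 0], "turn": [0, 0, 0]}, {"travel": [-0.23, 0.098, 0], "turn": [0, 0, 0]}])

```text
time: 21.1
position: [0.6328, -0.0026, 0.2536]
tool_rot: [-1.988, -2.433, 0.001]
ft_force: [0.0, 0.8, -1.3]
grip_width: 0.498
grip_force: 30.0
```

Call:
step_arm(commands=[{"travel": [0, 0, 0], "turn": [0, 0, 0]}, {"travel": [0, 0, 0.02], "turn": [0, 0, 0]}, {"travel": [0, 0, 0.06], "turn": [0, 0, 0]}, {"travel": [0, 0, 0.06], "turn": [0, 0, 0]}, {"travel": [0, 0, 0.06], "turn": [0, 0, 0]}])

```text
time: 21.6
position: [0.6315, -0.0007, 0.1937]
tool_rot: [-1.986, -2.432, 0.002]
ft_force: [0.6, 0.2, -2.0]
grip_width: 0.498
grip_force: 30.0
```

Run:
```python
from h import *
s=ctrl.get_state(); print(s['grip_width'],s['grip_force'])
go(.6351,-.0036,.1175,101.6)
```

```text
0.49780310618871854 29.99504864215851
travel [-0.0036  0.0031  0.0761] turn [-0.1 -0.  -0.1]
```

Call:
step_arm(commands=[{"travel": [-0.002, 0.001, 0.03], "turn": [0, 0, 0]}, {"travel": [-0.002, 0.001, 0.055], "turn": [0, 0, 0]}, {"travel": [-0.002, 0.001, 0.068], "turn": [0, 0, 0]}, {"travel": [-0.002, 0.001, 0.074], "turn": [0, 0, 0]}, {"travel": [-0.002, 0.001, 0.074], "turn": [0, 0, 0]}])

```text
time: 22.1
position: [0.634, -0.0022, 0.1208]
tool_rot: [1.987, 2.433, 0.001]
ft_force: [0.1, -0.4, -1.7]
grip_width: 0.496
grip_force: 30.0
```

Call:
step_arm(commands=[{"travel": [0, 0, 0.002], "turn": [0, 0, 0]}, {"travel": [0, 0, 0.002], "turn": [0, 0, 0]}, {"travel": [0, 0, 0.002], "turn": [0, 0, 0]}])

```text
time: 22.4
position: [0.6341, -0.0023, 0.1189]
tool_rot: [1.987, 2.432, 0.001]
ft_force: [0.5, 0.7, -1.7]
grip_width: 0.501
grip_force: 30.0
```

Call:
step_arm(commands=[{"travel": [0, 0, 0.0015], "turn": [0, 0, 0]}, {"travel": [0, 0, 0.0015], "turn": [0, 0, 0]}, {"travel": [0, 0, 0.0015], "turn": [0, 0, 0]}])

```text
time: 22.7
position: [0.6342, -0.0023, 0.1175]
tool_rot: [1.987, 2.432, 0.001]
ft_force: [-0.7, 0.4, 3.6]
grip_width: 0.499
grip_force: 30.0
```

Call:
step_arm(commands=[{"travel": [0, 0, 0], "turn": [0, 0, 0]}, {"travel": [0, 0, 0], "turn": [0, 0, 0]}, {"travel": [0, 0, 0], "turn": [0, 0, 0]}, {"travel": [0, 0, -0.04], "turn": [0, 0, 0]}, {"travel": [0, 0, -0.085], "turn": [0, 0, 0]}], gripper=0.72)

```text
time: 23.2
position: [0.632, -0.0026, 0.2]
tool_rot: [-1.985, -2.43, 0.004]
ft_force: [0.5, -0.2, 0.6]
grip_width: 0.717
grip_force: 0.0
```

Call:
step_arm(commands=[{"travel": [-0.045, -0.021, 0], "turn": [0, 0, 0]}, {"travel": [-0.09, -0.043, 0], "turn": [0, 0, 0]}, {"travel": [-0.135, -0.065, 0], "turn": [0, 0, 0]}, {"travel": [-0.18, -0.087, 0], "turn": [0, 0, 0]}, {"travel": [-0.225, -0.109, 0], "turn": [0, 0, 0]}])

```text
time: 23.7
position: [0.571, -0.246, 0.2014]
tool_rot: [1.987, 2.433, -0.0]
ft_force: [1.7, -0.1, -0.3]
grip_width: 0.717
grip_force: 0.0
```

Call:
step_arm(commands=[{"travel": [-0.045, -0.021, 0], "turn": [0, 0, 0]}, {"travel": [-0.052, -0.025, 0], "turn": [0, 0, 0]}, {"travel": [-0.052, -0.025, 0], "turn": [0, 0, 0]}, {"travel": [-0.052, -0.025, 0], "turn": [0, 0, 0]}])

```text
time: 24.1
position: [0.5583, -0.2981, 0.2013]
tool_rot: [-1.985, -2.434, -0.002]
ft_force: [-0.3, 1.0, -0.2]
grip_width: 0.722
grip_force: 0.0
```

Run:
```python
from h import *
nextpick('jarC')
```

```text
wrist {'jarC': ([0.558, -0.304], 1974, 2153)} pos [ 0.5583 -0.2981  0.2013] q [ 0.89  0.34 -0.56  1.49  0.18  1.37  0.53]
top {'jarA': None, 'jarB': None, 'jarC': ([0.558, -0.301], 183, 214), 'tinA': ([0.526, 0.301], 205, 222), 'tinB': None, 'tinC': None}
travel [-0.0066 -0.0023  0.1227] turn [ 0.  -0.   0.1]
```

Call:
step_arm(commands=[{"travel": [-0.006, -0.002, 0.04], "turn": [0, 0, 0]}, {"travel": [-0.006, -0.002, 0.08], "turn": [0, 0, 0]}, {"travel": [-0.006, -0.002, 0.115], "turn": [0, 0, 0]}, {"travel": [-0.006, -0.002, 0.122], "turn": [0, 0, 0]}, {"travel": [-0.006, -0.002, 0.122], "turn": [0, 0, 0]}])

```text
time: 24.7
position: [0.557, -0.3045, 0.0789]
tool_rot: [-1.983, -2.434, -0.0]
ft_force: [-0.4, 0.2, 0.3]
grip_width: 0.717
grip_force: 0.0
```

Call:
step_arm(commands=[{"travel": [0, 0, 0], "turn": [0, 0, 0]}, {"travel": [0, 0, 0], "turn": [0, 0, 0]}, {"travel": [0, 0, 0], "turn": [0, 0, 0]}, {"travel": [0, 0, 0], "turn": [0, 0, 0]}, {"travel": [0, 0, 0], "turn": [0, 0, 0]}], gripper=0.4)

```text
time: 25.2
position: [0.5582, -0.3069, 0.0814]
tool_rot: [1.985, 2.431, 0.001]
ft_force: [-0.3, 0.3, 5.5]
grip_width: 0.496
grip_force: 30.0
```

Call:
step_arm(commands=[{"travel": [0, 0, -0.05], "turn": [0, 0, 0]}, {"travel": [0, 0, -0.1], "turn": [0, 0, 0]}, {"travel": [0, 0, -0.15], "turn": [0, 0, 0]}, {"travel": [0.04, 0.024, -0.17], "turn": [0, 0, 0]}, {"travel": [0.08, 0.049, -0.174], "turn": [0, 0, 0]}])

```text
time: 25.7
position: [0.5899, -0.2201, 0.2572]
tool_rot: [1.991, 2.423, 0.001]
ft_force: [0.4, 1.4, -2.0]
grip_width: 0.495
grip_force: 30.0
```

Call:
step_arm(commands=[{"travel": [0.04, 0.024, 0], "turn": [0, 0, 0]}, {"travel": [0.08, 0.049, 0], "turn": [0, 0, 0]}, {"travel": [0.12, 0.073, 0], "turn": [0, 0, 0]}, {"travel": [0.142, 0.087, 0], "turn": [0, 0, 0]}, {"travel": [0.142, 0.087, 0.03], "turn": [0, 0, 0]}])

```text
time: 26.2
position: [0.649, -0.0537, 0.2272]
tool_rot: [1.974, 2.439, 0.012]
ft_force: [0.7, 0.9, -1.6]
grip_width: 0.497
grip_force: 30.0
```

Call:
step_arm(commands=[{"travel": [0, 0, 0.03], "turn": [0, 0, 0]}, {"travel": [0, 0, 0.03], "turn": [0, 0, 0]}, {"travel": [0, 0, 0.03], "turn": [0, 0, 0]}])

```text
time: 26.5
position: [0.6453, -0.0621, 0.1932]
tool_rot: [-1.987, -2.431, 0.002]
ft_force: [0.4, -1.2, -0.5]
grip_width: 0.499
grip_force: 30.0
```

Run:
```python
from h import *
s=ctrl.get_state(); print(s['grip_width'],s['grip_force'])
go(.6464,-.0584,.1175,101.6)
```

```text
0.49893725985882065 29.99907821416855
travel [0.0034 0.0019 0.0757] turn [-0.1 -0.  -0.1]
```

Call:
step_arm(commands=[{"travel": [0.003, 0.001, 0.03], "turn": [0, 0, 0]}, {"travel": [0.003, 0.001, 0.055], "turn": [0, 0, 0]}, {"travel": [0.003, 0.001, 0.068], "turn": [0, 0, 0]}, {"travel": [0.003, 0.001, 0.074], "turn": [0, 0, 0]}, {"travel": [0.003, 0.001, 0.075], "turn": [0, 0, 0]}])

```text
time: 27.0
position: [0.6467, -0.0589, 0.1192]
tool_rot: [1.987, 2.432, 0.001]
ft_force: [-0.5, 0.1, -2.3]
grip_width: 0.496
grip_force: 30.0
```

Call:
step_arm(commands=[{"travel": [0, 0, 0.0015], "turn": [0, 0, 0]}, {"travel": [0, 0, 0.0025], "turn": [0, 0, 0]}, {"travel": [0, 0, 0.0025], "turn": [0, 0, 0]}, {"travel": [0, 0, 0.0025], "turn": [0, 0, 0]}])

```text
time: 27.4
position: [0.6473, -0.0585, 0.1175]
tool_rot: [1.986, 2.431, 0.002]
ft_force: [0.2, 0.5, 3.5]
grip_width: 0.495
grip_force: 30.0
```

Call:
step_arm(commands=[{"travel": [0, 0, 0], "turn": [0, 0, 0]}, {"travel": [0, 0, 0], "turn": [0, 0, 0]}, {"travel": [0, 0, 0], "turn": [0, 0, 0]}, {"travel": [0, 0, -0.04], "turn": [0, 0, 0]}, {"travel": [0, 0, -0.085], "turn": [0, 0, 0]}], gripper=0.72)

```text
time: 27.9
position: [0.6444, -0.0588, 0.1994]
tool_rot: [-1.984, -2.429, 0.005]
ft_force: [0.6, 0.6, 0.7]
grip_width: 0.71
grip_force: 0.0
```

Call:
step_arm(commands=[{"travel": [-0.028, -0.04, 0], "turn": [0, 0, 0]}, {"travel": [-0.056, -0.08, 0], "turn": [0, 0, 0]}, {"travel": [-0.084, -0.12, 0], "turn": [0, 0, 0]}, {"travel": [-0.112, -0.16, 0], "turn": [0, 0, 0]}, {"travel": [-0.14, -0.2, 0], "turn": [0, 0, 0]}])

```text
time: 28.4
position: [0.4764, -0.2369, 0.2009]
tool_rot: [1.987, 2.433, -0.001]
ft_force: [-0.1, -0.4, -0.4]
grip_width: 0.717
grip_force: 0.0
```

Call:
step_arm(commands=[{"travel": [-0.02, -0.03, 0], "turn": [0, 0, 0]}, {"travel": [-0.034, -0.049, 0], "turn": [0, 0, 0]}, {"travel": [-0.034, -0.049, 0], "turn": [0, 0, 0]}, {"travel": [-0.034, -0.049, 0], "turn": [0, 0, 0]}])

```text
time: 28.8
position: [0.4369, -0.2786, 0.2009]
tool_rot: [-1.989, -2.432, -0.001]
ft_force: [1.2, 0.1, -0.6]
grip_width: 0.724
grip_force: 0.0
```

Run:
```python
from h import *
nextpick('tinC')
```

```text
wrist {'tinC': None} pos [ 0.4369 -0.2786  0.2009] q [ 1.02  0.07 -0.53  1.77  0.04  1.32  0.69]
top {'jarA': None, 'jarB': None, 'jarC': ([0.52, -0.327], 591, 214), 'tinA': ([0.526, 0.302], 202, 222), 'tinB': None, 'tinC': None}
```

Run:
```python
from h import *
im,c=shot("wrist","w8"); hsv=cv2.cvtColor(im,cv2.COLOR_RGB2HSV)
u,v=proj(c,[[.438,-.279,.1]])[0]; print(u,v)
u,v=int(u),int(v)
print("H",hsv[v-60:v+61:8,u,0],"S",hsv[v-60:v+61:8,u,1],"V",hsv[v-60:v+61:8,u,2])
print("row S",hsv[v,u-80:u+81:8,1],"V",hsv[v,u-80:u+81:8,2])
```

```text
277.68836382300583 204.66559215155402
H [ 27  25  23 111 109  20  21  20  45  18  41  48  48  26  26  21] S [ 39  36  35 174  53  33  32  29  14  32  19  15  15  36  37  41] V [118 136 133  38  53 207 209 208 217 207 218 217 216 149 139 150]
row S [32 35 30 34 34 29 32 31 33 32  8  7 32 31 33 33 31 15 18 19 19] V [202 202 201 203 203 204 186 203 211 210 217 216 208 198 209 208 205 219
 218 218 217]
```

```bash
cat >> h.py <<'E'
def tinw(n,z=.079):
    """tin by wrist view: blue side just beyond the lid gives the lid's far edge and its column extent"""
    s=ctrl.get_state(); im,c=shot("wrist"); hsv=cv2.cvtColor(im,cv2.COLOR_RGB2HSV)
    m=((hsv[...,0]>100)&(hsv[...,0]<130)&(hsv[...,1]>90)).astype(np.uint8); m[255:]=0
    for i,st,ce,l in blobs(cv2.morphologyEx(m,cv2.MORPH_OPEN,np.ones((3,3))),60):
        p=ray(c,ce,.05)[0]
        if np.hypot(*(p[:2]-PRED[n]))>.09: continue
        ys,xs=np.where(l==i); uc=(xs.min()+xs.max())/2; vb=ys[np.abs(xs-uc)<3].max()
        e=ray(c,[(uc,vb)],.092)[0]  # lid bottom rim, far side along tool +x
        tx=Rot.from_rotvec(s['tool_rot']).as_matrix()[:,0]; q=e-.023*tx
        print(n,"blob",st,"width px",xs.max()-xs.min()+1,"lid centre est",q[:2].round(4)); go(q[0],q[1],z,101.6)
E
python3 - <<'E'
from h import *
tinw('tinC')
E
```

```text
tinC blob [257 163  40  21 479] width px 40 lid centre est [ 0.437  -0.2786]
travel [-0.0011 -0.0013  0.122 ] turn [ 0.  -0.   0.1]
```

Call:
step_arm(commands=[{"travel": [-0.001, -0.001, 0.04], "turn": [0, 0, 0]}, {"travel": [-0.001, -0.001, 0.08], "turn": [0, 0, 0]}, {"travel": [-0.001, -0.001, 0.115], "turn": [0, 0, 0]}, {"travel": [-0.001, -0.001, 0.122], "turn": [0, 0, 0]}, {"travel": [-0.001, -0.001, 0.122], "turn": [0, 0, 0]}])

```text
time: 29.5
position: [0.4361, -0.2788, 0.0784]
tool_rot: [-1.984, -2.433, -0.001]
ft_force: [1.0, -0.7, 0.6]
grip_width: 0.721
grip_force: 0.0
```

Call:
step_arm(commands=[{"travel": [0, 0, 0], "turn": [0, 0, 0]}, {"travel": [0, 0, 0], "turn": [0, 0, 0]}, {"travel": [0, 0, 0], "turn": [0, 0, 0]}, {"travel": [0, 0, 0], "turn": [0, 0, 0]}, {"travel": [0, 0, 0], "turn": [0, 0, 0]}], gripper=0.4)

```text
time: 30.0
position: [0.4371, -0.2808, 0.0806]
tool_rot: [1.986, 2.431, -0.001]
ft_force: [-0.7, -0.2, 5.9]
grip_width: 0.502
grip_force: 30.0
```

Call:
step_arm(commands=[{"travel": [0, 0, -0.05], "turn": [0, 0, 0]}, {"travel": [0, 0, -0.1], "turn": [0, 0, 0]}, {"travel": [0, 0, -0.15], "turn": [0, 0, 0]}, {"travel": [0.035, 0.025, -0.17], "turn": [0, 0, 0]}, {"travel": [0.075, 0.054, -0.174], "turn": [0, 0, 0]}])

```text
time: 30.5
position: [0.4754, -0.1974, 0.2566]
tool_rot: [1.99, 2.422, 0.001]
ft_force: [2.2, -0.0, -1.7]
grip_width: 0.504
grip_force: 30.0
```

Call:
step_arm(commands=[{"travel": [0.04, 0.028, 0], "turn": [0, 0, 0]}, {"travel": [0.08, 0.056, 0], "turn": [0, 0, 0]}, {"travel": [0.12, 0.084, 0], "turn": [0, 0, 0]}, {"travel": [0.156, 0.112, 0], "turn": [0, 0, 0]}, {"travel": [0.156, 0.112, 0.03], "turn": [0, 0, 0]}])

```text
time: 31.0
position: [0.5568, -0.0109, 0.2266]
tool_rot: [1.971, 2.441, 0.015]
ft_force: [0.7, 1.1, -1.4]
grip_width: 0.502
grip_force: 30.0
```

Call:
step_arm(commands=[{"travel": [0, 0, 0.03], "turn": [0, 0, 0]}, {"travel": [0, 0, 0.03], "turn": [0, 0, 0]}, {"travel": [0, 0, 0.03], "turn": [0, 0, 0]}])

```text
time: 31.3
position: [0.5524, -0.0207, 0.1931]
tool_rot: [-1.987, -2.432, 0.001]
ft_force: [1.1, 0.0, -0.7]
grip_width: 0.508
grip_force: 30.0
```

Run:
```python
from h import *
s=ctrl.get_state(); print(s['grip_width'],s['grip_force'])
go(.5529,-.0204,.0975,101.6)
```

```text
0.5082430486386302 29.995456337928772
travel [0.0002 0.0007 0.0956] turn [-0.1 -0.  -0.1]
```

Call:
step_arm(commands=[{"travel": [0, 0, 0.04], "turn": [0, 0, 0]}, {"travel": [0, 0, 0.075], "turn": [0, 0, 0]}, {"travel": [0, 0, 0.09], "turn": [0, 0, 0]}, {"travel": [0, 0, 0.094], "turn": [0, 0, 0]}, {"travel": [0, 0, 0.095], "turn": [0, 0, 0]}])

```text
time: 31.8
position: [0.5535, -0.0207, 0.099]
tool_rot: [1.987, 2.432, 0.001]
ft_force: [-0.0, -0.4, -0.9]
grip_width: 0.52
grip_force: 30.0
```

Call:
step_arm(commands=[{"travel": [0, 0, 0.0015], "turn": [0, 0, 0]}, {"travel": [0, 0, 0.0025], "turn": [0, 0, 0]}, {"travel": [0, 0, 0.0025], "turn": [0, 0, 0]}, {"travel": [0, 0, 0.0025], "turn": [0, 0, 0]}])

```text
time: 32.2
position: [0.553, -0.0205, 0.096]
tool_rot: [1.987, 2.432, 0.0]
ft_force: [0.1, 0.8, -1.6]
grip_width: 0.52
grip_force: 30.0
```

Call:
step_arm(commands=[{"travel": [0, 0, 0.0015], "turn": [0, 0, 0]}, {"travel": [0, 0, 0.0015], "turn": [0, 0, 0]}, {"travel": [0, 0, 0.0015], "turn": [0, 0, 0]}])

```text
time: 32.5
position: [0.5527, -0.0204, 0.094]
tool_rot: [-1.987, -2.433, 0.0]
ft_force: [-0.6, 0.7, -0.7]
grip_width: 0.517
grip_force: 30.0
```

Run:
```python
from h import *
s=ctrl.get_state(); print(s['ft_force'],s['torque'],s['grip_width'])
im,c=shot("wrist"); im2,c2=shot("side")
p=proj(c2,[s['position']])[0]; u,v=int(p[0]),int(p[1])
o=cv2.hconcat([cv2.resize(im,(450,337)),cv2.resize(im2[v-40:v+60,u-60:u+44],(350,337),interpolation=cv2.INTER_CUBIC)]); cv2.imwrite("pics/crop6.png",cv2.convertScaleAbs(o,alpha=1.5)[:,:,::-1])
```

```text
[-0.59814127  0.73582571 -0.66287988] [ 0.0129019  -0.10236208 -0.0105909 ] 0.5171782329441451
```

View pics/crop6.png

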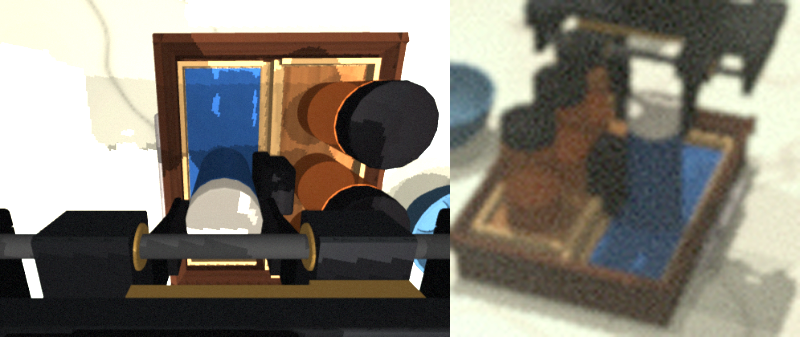

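The view shows two jars upright on the high tier, lids at (387,125) and (365,215), and the tin upright over the low tier's middle with its lid at (224,215). Force shows contact just beginning, so I lower a touch more.

Call:
step_arm(commands=[{"travel": [0, 0, 0.0015], "turn": [0, 0, 0]}, {"travel": [0, 0, 0.0015], "turn": [0, 0, 0]}, {"travel": [0, 0, 0.0015], "turn": [0, 0, 0]}])

```text
time: 32.9
position: [0.5527, -0.0205, 0.0924]
tool_rot: [-1.987, -2.433, 0.0]
ft_force: [-0.2, -1.0, -2.0]
grip_width: 0.517
grip_force: 30.0
```

Still no contact at a height where the fingertips near the grip block, so the tin has ridden up a few millimetres in the grip. I move it to the right-hand slot, which has no block under the fingers, and set it down by feel.

Call:
step_arm(commands=[{"travel": [0, 0, -0.01], "turn": [0, 0, 0]}, {"travel": [-0.025, 0, -0.01], "turn": [0, 0, 0]}, {"travel": [-0.057, 0, -0.01], "turn": [0, 0, 0]}, {"travel": [-0.057, 0, -0.002], "turn": [0, 0, 0]}, {"travel": [-0.057, 0, 0], "turn": [0, 0, 0]}], force=40)

```text
time: 33.4
position: [0.5639, -0.0773, 0.0923]
tool_rot: [-1.99, -2.43, 0.0]
ft_force: [-0.7, 0.9, -1.2]
grip_width: 0.521
grip_force: 40.0
```

Call:
step_arm(commands=[{"travel": [0, 0, 0.001], "turn": [0, 0, 0]}, {"travel": [0, 0, 0.002], "turn": [0, 0, 0]}, {"travel": [0, 0, 0.002], "turn": [0, 0, 0]}, {"travel": [0, 0, 0.002], "turn": [0, 0, 0]}])

```text
time: 33.8
position: [0.5642, -0.0757, 0.0908]
tool_rot: [1.986, 2.434, 0.0]
ft_force: [-0.1, 0.0, -1.0]
grip_width: 0.519
grip_force: 40.0
```

Call:
step_arm(commands=[{"travel": [0, 0, 0.001], "turn": [0, 0, 0]}, {"travel": [0, 0, 0.002], "turn": [0, 0, 0]}, {"travel": [0, 0, 0.002], "turn": [0, 0, 0]}, {"travel": [0, 0, 0.002], "turn": [0, 0, 0]}])

```text
time: 34.2
position: [0.5641, -0.0764, 0.0885]
tool_rot: [-1.987, -2.433, 0.0]
ft_force: [0.7, -0.6, -2.8]
grip_width: 0.519
grip_force: 40.0
```

Call:
step_arm(commands=[{"travel": [0, 0, 0.001], "turn": [0, 0, 0]}, {"travel": [0, 0, 0.002], "turn": [0, 0, 0]}, {"travel": [0, 0, 0.002], "turn": [0, 0, 0]}, {"travel": [0, 0, 0.002], "turn": [0, 0, 0]}])

```text
time: 34.6
position: [0.5641, -0.0764, 0.0865]
tool_rot: [-1.987, -2.433, 0.0]
ft_force: [0.2, 0.1, -1.1]
grip_width: 0.518
grip_force: 40.0
```

Run:
```python
from h import *
s=ctrl.get_state(); print(np.mean([ctrl.get_state()['ft_force']],0),s['position'])
im,c=shot("wrist","w9"); hsv=cv2.cvtColor(im,cv2.COLOR_RGB2HSV)
for v in range(225,285,8): print(v,"S",hsv[v,215:345:5,1].tolist(),"V",hsv[v,215:345:5,2].tolist())
```

```text
[ 0.21537238  0.09487532 -1.14683032] [ 0.5640972  -0.07635675  0.08648433]
225 S [163, 164, 162, 121, 104, 177, 166, 170, 175, 111, 38, 40, 33, 37, 33, 35, 17, 182, 194, 175, 175, 179, 120, 130, 124, 124] V [58, 56, 33, 204, 128, 141, 46, 48, 48, 71, 101, 102, 102, 103, 101, 102, 92, 56, 46, 48, 134, 141, 216, 100, 72, 214]
233 S [160, 149, 165, 122, 88, 181, 182, 36, 36, 35, 39, 36, 39, 38, 33, 32, 38, 35, 32, 74, 198, 180, 121, 134, 140, 121] V [62, 58, 34, 203, 107, 134, 49, 98, 99, 103, 105, 106, 112, 114, 107, 103, 102, 103, 95, 72, 45, 140, 227, 97, 62, 213]
241 S [146, 177, 174, 122, 63, 152, 41, 36, 36, 38, 36, 34, 35, 37, 35, 30, 36, 17, 29, 40, 25, 119, 115, 130, 135, 124] V [63, 52, 41, 203, 141, 62, 100, 106, 141, 140, 136, 142, 140, 139, 139, 138, 142, 239, 143, 103, 90, 139, 237, 116, 68, 211]
249 S [153, 118, 164, 118, 129, 29, 34, 37, 37, 35, 39, 33, 35, 36, 35, 30, 40, 18, 18, 16, 38, 10, 121, 87, 51, 153] V [60, 13, 14, 65, 91, 98, 135, 137, 138, 138, 138, 138, 138, 140, 138, 137, 140, 240, 241, 241, 108, 77, 78, 41, 10, 10]
257 S [255, 116, 78, 36, 33, 39, 37, 35,
[... 203 characters left out ...]
62, 170, 146, 21, 35, 34, 34, 35, 33, 38, 37, 41, 35, 36, 42, 37, 33, 21, 16, 34, 34, 36, 37, 55, 51, 213] V [11, 6, 7, 12, 138, 141, 137, 137, 138, 136, 138, 138, 137, 141, 139, 137, 139, 236, 240, 179, 181, 150, 48, 14, 15, 6]
273 S [59, 57, 36, 43, 37, 35, 32, 34, 34, 35, 35, 33, 35, 34, 33, 34, 38, 33, 35, 33, 33, 37, 36, 109, 34, 43] V [13, 9, 14, 6, 138, 139, 135, 136, 137, 138, 137, 138, 138, 137, 138, 136, 136, 139, 140, 140, 179, 137, 134, 7, 15, 12]
281 S [139, 36, 43, 142, 36, 33, 31, 30, 35, 34, 31, 39, 36, 35, 37, 36, 35, 35, 35, 28, 36, 33, 34, 23, 85, 43] V [11, 14, 12, 9, 140, 140, 138, 137, 140, 136, 139, 138, 134, 139, 137, 140, 138, 138, 140, 139, 158, 147, 127, 11, 15, 6]
```

Call:
step_arm(commands=[{"travel": [0, 0, 0.001], "turn": [0, 0, 0]}, {"travel": [0, 0, 0.002], "turn": [0, 0, 0]}, {"travel": [0, 0, 0.002], "turn": [0, 0, 0]}, {"travel": [0, 0, 0.002], "turn": [0, 0, 0]}])

```text
time: 35.05
position: [0.5641, -0.0764, 0.0845]
tool_rot: [-1.987, -2.433, 0.0]
ft_force: [-0.1, 0.2, -0.7]
grip_width: 0.52
grip_force: 40.0
```

Run:
```python
from h import *
s=ctrl.get_state(); print(s['ft_force'],s['position'],s['torque'])
im,c=shot("wrist","w10"); V=cv2.cvtColor(im,cv2.COLOR_RGB2GRAY)
print(V[210:250,277].tolist())
im2,c2=shot("side","s10")
hsv=cv2.cvtColor(im2,cv2.COLOR_RGB2HSV)
p=np.array(s['position'])[:2]
for z in (.116,.12,.125,.016,.02): print(z,proj(c2,[[*p,z]]).round(1))
u,v=proj(c2,[[*p,.07]])[0].astype(int); print(hsv[v-30:v+40,u].tolist())
```

```text
[-0.11590737  0.15215412 -0.66415539] [ 0.56410634 -0.07635922  0.08446328] [-0.04530068 -0.1304032  -0.03496944]
[27, 27, 29, 24, 28, 31, 28, 26, 24, 26, 29, 46, 82, 95, 96, 100, 98, 98, 96, 99, 98, 100, 102, 105, 127, 140, 134, 134, 129, 132, 132, 136, 132, 133, 132, 133, 133, 135, 133, 137]
0.116 [[303.6 188.4]]
0.12 [[303.6 187.2]]
0.125 [[303.6 185.7]]
0.016 [[303.4 216.4]]
0.02 [[303.4 215.4]]
[[30, 31, 132], [24, 35, 108], [35, 41, 74], [27, 43, 59], [32, 35, 101], [25, 33, 141], [28, 31, 155], [29, 34, 159], [27, 31, 154], [27, 30, 159], [27, 30, 163], [30, 28, 164], [28, 32, 153], [23, 32, 127], [25, 30, 110], [23, 35, 123], [22, 32, 119], [22, 38, 100], [23, 37, 89], [30, 41, 88], [15, 34, 89], [18, 41, 94], [28, 35, 96], [21, 37, 97], [34, 21, 96], [25, 33, 93], [8, 13, 80], [90, 19, 68], [101, 37, 55], [106, 82, 53], [99, 87, 50], [110, 65, 59], [103, 64, 48], [116, 65, 55], [102, 75, 51], [105, 102, 50], [99, 122, 50], [108, 81, 57], [114, 65, 59], [106, 75, 58], [103, 72, 57], [107, 96, 53], [111, 61, 59], [109, 70, 58], [111, 66, 54], [111, 87, 56], [107, 69, 59], [108, 103, 57], [106, 65, 51], [110, 83, 55], [101, 70, 62], [104, 88, 61], [103, 120, 64], [100, 96, 64], [105, 89, 63], [101, 84, 64], [107, 99, 67], [107, 109, 61], [108, 95, 59], [107, 81, 66], [98, 92, 64], [103, 92, 64], [112, 78, 72], [106, 85, 66], [111, 76, 67], [112, 70, 66], [109, 45, 62], [110, 11, 67], [0, 14, 71], [23, 35, 66]]
```

The lid edge puts the tin top at about 0.116 m, so it is on the tier within about 1 mm. I release and rise.

Call:
step_arm(commands=[{"travel": [0, 0, 0], "turn": [0, 0, 0]}, {"travel": [0, 0, 0], "turn": [0, 0, 0]}, {"travel": [0, 0, 0], "turn": [0, 0, 0]}, {"travel": [0, 0, -0.03], "turn": [0, 0, 0]}, {"travel": [0, 0, -0.075], "turn": [0, 0, 0]}], gripper=0.7)

```text
time: 35.65
position: [0.5619, -0.0762, 0.1579]
tool_rot: [-1.984, -2.429, 0.004]
ft_force: [1.0, -0.1, -0.1]
grip_width: 0.697
grip_force: 0.0
```

Call:
step_arm(commands=[{"travel": [0, 0, -0.04], "turn": [0, 0, 0]}, {"travel": [-0.045, -0.021, -0.04], "turn": [0, 0, 0]}, {"travel": [-0.09, -0.042, -0.04], "turn": [0, 0, 0]}, {"travel": [-0.135, -0.064, -0.04], "turn": [0, 0, 0]}, {"travel": [-0.18, -0.085, -0.04], "turn": [0, 0, 0]}])

```text
time: 36.15
position: [0.5162, -0.2716, 0.2001]
tool_rot: [1.986, 2.432, -0.001]
ft_force: [1.5, 0.3, -0.2]
grip_width: 0.698
grip_force: 0.0
```

Call:
step_arm(commands=[{"travel": [-0.045, -0.021, 0], "turn": [0, 0, 0]}, {"travel": [-0.09, -0.042, 0], "turn": [0, 0, 0]}, {"travel": [-0.123, -0.059, 0], "turn": [0, 0, 0]}, {"travel": [-0.123, -0.059, 0], "turn": [0, 0, 0]}, {"travel": [-0.123, -0.059, 0], "turn": [0, 0, 0]}])

```text
time: 36.65
position: [0.4831, -0.4026, 0.1992]
tool_rot: [-1.99, -2.43, -0.001]
ft_force: [0.9, 0.9, 0.9]
grip_width: 0.704
grip_force: 0.0
```

Run:
```python
from h import *
print(ctrl.get_state()['position']); tinw('tinB')
im,c=shot("side","s11"); im,c=shot("top","top2")
ex=np.array([.9796,.2011,0]); ey=np.array([-.2011,.9796,0]); C=np.array([.594,-.012,0])
slots={k:(C+a*ex+b*ey)[:2] for k,(a,b) in dict(jar1=(.042,.057),jar2=(.042,0),jar3=(.042,-.057)).items()}
for d in (lids(im,c,pred=slots,z=.136), lids(im,c,pred=dict(tin=(C-.042*ex-.057*ey)[:2]),z=.116)):
    for k,v in d.items(): print(k,v, v and [round(float((np.r_[v[0],0]-C)@e),4) for e in (ex,ey)])
```

```text
[ 0.48305394 -0.40263832  0.19924427]
tinB blob [258 163  40  20 468] width px 40 lid centre est [ 0.4826 -0.4025]
travel [-0.0014 -0.0018  0.1205] turn [ 0.  -0.1 -0. ]
jar1 ([0.626, 0.055], 211, 229) [0.0448, 0.0592]
jar2 ([0.635, -0.003], 211, 227) [0.042, 0.0006]
jar3 ([0.648, -0.055], 211, 226) [0.0443, -0.053]
tin ([0.565, -0.072], 190, 222) [-0.0405, -0.0529]
```

All placed items are where they should be: jars at rack x 42–45 mm and the tin at −40 mm. For tin B I grip a little higher, with more force and a gentler lift.

Call:
step_arm(commands=[{"travel": [-0.001, -0.001, 0.04], "turn": [0, 0, 0]}, {"travel": [-0.001, -0.001, 0.08], "turn": [0, 0, 0]}, {"travel": [-0.001, -0.001, 0.112], "turn": [0, 0, 0]}, {"travel": [-0.001, -0.001, 0.117], "turn": [0, 0, 0]}, {"travel": [-0.001, -0.001, 0.117], "turn": [0, 0, 0]}])

```text
time: 37.3
position: [0.4832, -0.4017, 0.0824]
tool_rot: [-1.984, -2.434, -0.001]
ft_force: [0.6, 0.3, 1.1]
grip_width: 0.696
grip_force: 0.0
```

Call:
step_arm(commands=[{"travel": [0, 0, 0], "turn": [0, 0, 0]}, {"travel": [0, 0, 0], "turn": [0, 0, 0]}, {"travel": [0, 0, 0], "turn": [0, 0, 0]}, {"travel": [0, 0, 0], "turn": [0, 0, 0]}, {"travel": [0, 0, 0], "turn": [0, 0, 0]}], gripper=0.4, force=55)

```text
time: 37.8
position: [0.4824, -0.4041, 0.0838]
tool_rot: [1.988, 2.432, -0.002]
ft_force: [-2.2, 0.2, 6.0]
grip_width: 0.419
grip_force: 3.2
```

Call:
step_arm(commands=[{"travel": [0, 0, -0.02], "turn": [0, 0, 0]}, {"travel": [0, 0, -0.05], "turn": [0, 0, 0]}, {"travel": [0, 0, -0.085], "turn": [0, 0, 0]}, {"travel": [0, 0, -0.12], "turn": [0, 0, 0]}, {"travel": [0, 0, -0.145], "turn": [0, 0, 0]}])

```text
time: 38.3
position: [0.4835, -0.4034, 0.2303]
tool_rot: [1.986, 2.431, 0.0]
ft_force: [0.2, 0.3, -0.2]
grip_width: 0.394
grip_force: 0.0
```

Call:
step_arm(commands=[{"travel": [0.02, 0.008, -0.015], "turn": [0, 0, 0]}, {"travel": [0.05, 0.02, -0.025], "turn": [0, 0, 0]}, {"travel": [0.09, 0.036, -0.028], "turn": [0, 0, 0]}, {"travel": [0.13, 0.052, -0.028], "turn": [0, 0, 0]}, {"travel": [0.17, 0.069, -0.028], "turn": [0, 0, 0]}])

```text
time: 38.8
position: [0.5163, -0.2195, 0.2552]
tool_rot: [-1.986, -2.433, 0.0]
ft_force: [1.6, -0.5, 0.1]
grip_width: 0.399
grip_force: 0.0
```

Call:
step_arm(commands=[{"travel": [0.04, 0.016, 0], "turn": [0, 0, 0]}, {"travel": [0.08, 0.032, 0], "turn": [0, 0, 0]}, {"travel": [0.12, 0.048, 0], "turn": [0, 0, 0]}, {"travel": [0.155, 0.063, 0], "turn": [0, 0, 0]}, {"travel": [0.18, 0.073, 0], "turn": [0, 0, 0]}])

```text
time: 39.3
position: [0.5513, -0.0267, 0.2552]
tool_rot: [-1.981, -2.437, -0.001]
ft_force: [-0.4, 0.3, 0.1]
grip_width: 0.398
grip_force: 0.0
```

Call:
step_arm(commands=[{"travel": [0.01, 0.004, 0.01], "turn": [0, 0, 0]}, {"travel": [0.01, 0.004, 0.035], "turn": [0, 0, 0]}, {"travel": [0.01, 0.004, 0.06], "turn": [0, 0, 0]}, {"travel": [0.01, 0.004, 0.07], "turn": [0, 0, 0]}, {"travel": [0.01, 0.004, 0.07], "turn": [0, 0, 0]}])

```text
time: 39.8
position: [0.5523, -0.0219, 0.1834]
tool_rot: [-1.986, -2.43, 0.004]
ft_force: [0.2, -0.5, 0.1]
grip_width: 0.402
grip_force: 0.0
```

```bash
cat >> h.py <<'E'
def held(tgt):
    s=ctrl.get_state(); print("grip",s['grip_width'],s['grip_force'],"pos",np.round(s['position'],4))
    im,c=shot("wrist"); V=cv2.cvtColor(im,cv2.COLOR_RGB2GRAY); R=Rot.from_rotvec(s['tool_rot']).as_matrix()
    print("V rows 205..249",V[205:250,277].tolist())
    for a in (.015,.02,.025,.03,.035): print(a,"lid far edge row",proj(c,[np.array(s['position'])+R@[.023,0,-a]])[0,1].round(1))
    go(*tgt,101.6)
E
python3 - <<'E'
from h import *
held((.5529,-.0204,.099))
E
```

```text
grip 0.40235529830139943 0.0 pos [ 0.5523 -0.0219  0.1834]
V rows 205..249 [41, 46, 47, 42, 47, 46, 45, 42, 37, 36, 33, 24, 21, 25, 24, 25, 27, 24, 28, 27, 25, 25, 26, 25, 28, 30, 25, 27, 24, 26, 23, 26, 24, 25, 32, 23, 29, 26, 26, 34, 76, 92, 95, 94, 98]
0.015 lid far edge row 220.3
0.02 lid far edge row 223.4
0.025 lid far edge row 226.8
0.03 lid far edge row 230.4
0.035 lid far edge row 234.1
travel [ 0.0014 -0.      0.0859] turn [-0.1 -0.  -0.1]
```

The grip on tin B slipped off. A high grip squeezes out, and holds so far needed at least 18 mm of the object above the TCP. I check where tin B stands.

Run:
```python
from h import *
im,c=shot("top","top3"); print(lids(im,c,done=('jarA','jarB','jarC','tinC')))
go(.483,-.403,.2,101.6)
```

```text
{'tinA': ([0.525, 0.301], 203, 222), 'tinB': ([0.484, -0.403], 197, 216)}
travel [-0.3596 -0.1455 -0.0141] turn [ 0.   0.  -0.1]
```

Call:
step_arm(commands=[{"travel": [0.04, 0.005, -0.016], "turn": [0, 0, 0]}, {"travel": [0.09, 0.011, -0.016], "turn": [0, 0, 0]}, {"travel": [0.139, 0.017, -0.016], "turn": [0, 0, 0]}, {"travel": [0.188, 0.023, -0.016], "turn": [0, 0, 0]}, {"travel": [0.237, 0.029, -0.016], "turn": [0, 0, 0]}], gripper=0.72, force=30)

```text
time: 40.4
position: [0.5358, 0.2185, 0.2034]
tool_rot: [1.988, 2.43, 0.004]
ft_force: [0.5, 0.4, 0.6]
grip_width: 0.696
grip_force: 0.0
```

Call:
step_arm(commands=[{"travel": [0.045, 0.005, 0], "turn": [0, 0, 0]}, {"travel": [0.086, 0.01, 0], "turn": [0, 0, 0]}, {"travel": [0.086, 0.01, 0], "turn": [0, 0, 0]}, {"travel": [0.086, 0.01, 0], "turn": [0, 0, 0]}, {"travel": [0.086, 0.01, 0], "turn": [0, 0, 0]}])

```text
time: 40.9
position: [0.5289, 0.3014, 0.2021]
tool_rot: [1.989, 2.429, 0.0]
ft_force: [0.6, -1.1, 0.3]
grip_width: 0.717
grip_force: 0.0
```

Run:
```python
from h import *
print(ctrl.get_state()['position']); tinw('tinA',.074); go(.525,.302,.074,101.6)
```

```text
[0.52891549 0.30143594 0.20205799]
tinA blob [255 160  40  21 447] width px 40 lid centre est [0.5256 0.3029]
travel [ 0.0027 -0.0031  0.1279] turn [ 0.   0.1 -0.3]
travel [ 0.002  -0.0039  0.1279] turn [ 0.   0.1 -0.3]
```

Call:
step_arm(commands=[{"travel": [0.002, -0.003, 0.04], "turn": [0, 0, 0]}, {"travel": [0.002, -0.003, 0.08], "turn": [0, 0, 0]}, {"travel": [0.002, -0.003, 0.115], "turn": [0, 0, 0]}, {"travel": [0.002, -0.003, 0.128], "turn": [0, 0, 0]}, {"travel": [0.002, -0.003, 0.128], "turn": [0, 0, 0]}])

```text
time: 41.45
position: [0.5241, 0.3021, 0.072]
tool_rot: [-1.99, -2.43, 0.005]
ft_force: [-0.2, 0.3, 0.6]
grip_width: 0.719
grip_force: 0.0
```

Call:
step_arm(commands=[{"travel": [0, 0, 0], "turn": [0, 0, 0]}, {"travel": [0, 0, 0], "turn": [0, 0, 0]}, {"travel": [0, 0, 0], "turn": [0, 0, 0]}, {"travel": [0, 0, 0], "turn": [0, 0, 0]}, {"travel": [0, 0, 0], "turn": [0, 0, 0]}], gripper=0.4)

```text
time: 41.95
position: [0.5251, 0.3052, 0.0752]
tool_rot: [1.986, 2.432, 0.003]
ft_force: [-2.0, -0.1, 5.5]
grip_width: 0.513
grip_force: 30.0
```

Run:
```python
from h import *
held((.5414,.0354,.255))
```

```text
grip 0.5129932478849248 30.01896858215332 pos [0.5251 0.3052 0.0752]
V rows 205..249 [23, 27, 22, 23, 24, 25, 27, 26, 29, 25, 24, 24, 21, 25, 22, 25, 21, 23, 32, 46, 76, 89, 91, 94, 93, 95, 93, 97, 97, 97, 98, 120, 134, 131, 128, 125, 129, 128, 128, 127, 127, 129, 126, 124, 127]
0.015 lid far edge row 220.3
0.02 lid far edge row 223.4
0.025 lid far edge row 226.8
0.03 lid far edge row 230.4
0.035 lid far edge row 234.1
travel [-0.2675 -0.0375 -0.18  ] turn [ 0.1 -0.  -0.1]
```

Call:
step_arm(commands=[{"travel": [0, 0, -0.015], "turn": [0, 0, 0]}, {"travel": [0, 0, -0.045], "turn": [0, 0, 0]}, {"travel": [0, 0, -0.08], "turn": [0, 0, 0]}, {"travel": [0, 0, -0.12], "turn": [0, 0, 0]}, {"travel": [0, 0, -0.15], "turn": [0, 0, 0]}])

```text
time: 42.5
position: [0.5245, 0.3048, 0.2266]
tool_rot: [1.986, 2.433, 0.003]
ft_force: [-0.3, 0.3, -2.6]
grip_width: 0.517
grip_force: 30.0
```

Call:
step_arm(commands=[{"travel": [-0.025, -0.004, -0.02], "turn": [0, 0, 0]}, {"travel": [-0.065, -0.009, -0.028], "turn": [0, 0, 0]}, {"travel": [-0.11, -0.015, -0.028], "turn": [0, 0, 0]}, {"travel": [-0.155, -0.022, -0.028], "turn": [0, 0, 0]}, {"travel": [-0.2, -0.028, -0.028], "turn": [0, 0, 0]}])

```text
time: 43.0
position: [0.5364, 0.1013, 0.2522]
tool_rot: [1.986, 2.433, -0.0]
ft_force: [1.3, 0.3, -2.0]
grip_width: 0.516
grip_force: 30.0
```

Call:
step_arm(commands=[{"travel": [-0.035, -0.005, 0], "turn": [0, 0, 0]}, {"travel": [-0.06, -0.009, 0], "turn": [0, 0, 0]}, {"travel": [-0.067, -0.01, 0.02], "turn": [0, 0, 0]}, {"travel": [-0.067, -0.01, 0.05], "turn": [0, 0, 0]}, {"travel": [-0.067, -0.01, 0.05], "turn": [0, 0, 0]}])

```text
time: 43.5
position: [0.5374, 0.0344, 0.1984]
tool_rot: [-1.985, -2.428, 0.007]
ft_force: [-0.9, 0.2, -3.1]
grip_width: 0.516
grip_force: 30.0
```

Run:
```python
from h import *
held((.5414,.0354,.0912))
```

```text
grip 0.516371029033156 29.98387187719345 pos [0.5374 0.0344 0.1984]
V rows 205..249 [30, 28, 26, 31, 26, 27, 22, 25, 24, 25, 25, 26, 22, 29, 25, 28, 29, 28, 30, 54, 82, 97, 96, 96, 99, 97, 99, 94, 100, 100, 109, 127, 139, 138, 133, 133, 132, 135, 134, 131, 133, 135, 131, 134, 132]
0.015 lid far edge row 220.3
0.02 lid far edge row 223.4
0.025 lid far edge row 226.8
0.03 lid far edge row 230.4
0.035 lid far edge row 234.1
travel [-0.0003  0.003   0.1093] turn [-0.2 -0.  -0.1]
```

Call:
step_arm(commands=[{"travel": [0, 0.001, 0.04], "turn": [0, 0, 0]}, {"travel": [0, 0.001, 0.08], "turn": [0, 0, 0]}, {"travel": [0, 0.001, 0.1], "turn": [0, 0, 0]}, {"travel": [0, 0.001, 0.105], "turn": [0, 0, 0]}, {"travel": [0, 0.001, 0.106], "turn": [0, 0, 0]}])

```text
time: 44.05
position: [0.5422, 0.036, 0.0967]
tool_rot: [1.986, 2.433, 0.002]
ft_force: [-0.3, 0.5, -1.7]
grip_width: 0.515
grip_force: 30.0
```

Call:
step_arm(commands=[{"travel": [0, 0, 0.001], "turn": [0, 0, 0]}, {"travel": [0, 0, 0.002], "turn": [0, 0, 0]}, {"travel": [0, 0, 0.002], "turn": [0, 0, 0]}, {"travel": [0, 0, 0.002], "turn": [0, 0, 0]}])

```text
time: 44.45
position: [0.5418, 0.0353, 0.0942]
tool_rot: [1.987, 2.432, 0.001]
ft_force: [-0.1, 1.0, -2.4]
grip_width: 0.516
grip_force: 30.0
```

Call:
step_arm(commands=[{"travel": [0, 0, 0.0015], "turn": [0, 0, 0]}, {"travel": [0, 0, 0.003], "turn": [0, 0, 0]}, {"travel": [0, 0, 0.003], "turn": [0, 0, 0]}, {"travel": [0, 0, 0.003], "turn": [0, 0, 0]}])

```text
time: 44.85
position: [0.5417, 0.0354, 0.0913]
tool_rot: [1.987, 2.433, -0.0]
ft_force: [-1.2, 0.0, 4.8]
grip_width: 0.514
grip_force: 30.0
```

Call:
step_arm(commands=[{"travel": [0, 0, 0], "turn": [0, 0, 0]}, {"travel": [0, 0, 0], "turn": [0, 0, 0]}, {"travel": [0, 0, 0], "turn": [0, 0, 0]}, {"travel": [0, 0, -0.03], "turn": [0, 0, 0]}, {"travel": [0, 0, -0.075], "turn": [0, 0, 0]}], gripper=0.7)

```text
time: 45.35
position: [0.5392, 0.0351, 0.1637]
tool_rot: [-1.984, -2.429, 0.005]
ft_force: [1.5, -0.6, 0.3]
grip_width: 0.696
grip_force: 0.0
```

Call:
step_arm(commands=[{"travel": [0, 0, -0.035], "turn": [0, 0, 0]}, {"travel": [-0.045, -0.016, -0.035], "turn": [0, 0, 0]}, {"travel": [-0.092, -0.032, -0.035], "turn": [0, 0, 0]}, {"travel": [-0.139, -0.048, -0.035], "turn": [0, 0, 0]}, {"travel": [-0.186, -0.065, -0.035], "turn": [0, 0, 0]}])

```text
time: 45.85
position: [0.5145, -0.1617, 0.2007]
tool_rot: [1.986, 2.433, -0.0]
ft_force: [1.2, 0.3, -0.3]
grip_width: 0.697
grip_force: 0.0
```

Call:
step_arm(commands=[{"travel": [-0.047, -0.016, 0], "turn": [0, 0, 0]}, {"travel": [-0.094, -0.033, 0], "turn": [0, 0, 0]}, {"travel": [-0.141, -0.049, 0], "turn": [0, 0, 0]}, {"travel": [-0.188, -0.065, 0], "turn": [0, 0, 0]}, {"travel": [-0.232, -0.081, 0], "turn": [0, 0, 0]}])

```text
time: 46.35
position: [0.4811, -0.4058, 0.2003]
tool_rot: [1.988, 2.432, -0.001]
ft_force: [0.9, 0.7, 0.2]
grip_width: 0.697
grip_force: 0.0
```

Call:
step_arm(commands=[{"travel": [0, 0, 0], "turn": [0, 0, 0]}, {"travel": [0, 0, 0], "turn": [0, 0, 0]}, {"travel": [0, 0, 0], "turn": [0, 0, 0]}])

```text
time: 46.65
position: [0.4825, -0.4018, 0.2003]
tool_rot: [-1.985, -2.435, -0.002]
ft_force: [-0.6, -1.1, 0.1]
grip_width: 0.699
grip_force: 0.0
```

Run:
```python
from h import *
print(ctrl.get_state()['position']); tinw('tinB',.0735); go(.483,-.404,.0735,101.6)
```

```text
[ 0.48253105 -0.40175521  0.20034823]
tinB blob [258 164  41  22 493] width px 41 lid centre est [ 0.4829 -0.4035]
travel [-0.002  -0.0003  0.1271] turn [ 0.  -0.   0.1]
travel [-0.0026 -0.0003  0.1271] turn [ 0.  -0.   0.1]
```

Call:
step_arm(commands=[{"travel": [-0.002, 0, 0.04], "turn": [0, 0, 0]}, {"travel": [-0.002, 0, 0.08], "turn": [0, 0, 0]}, {"travel": [-0.002, 0, 0.113], "turn": [0, 0, 0]}, {"travel": [-0.002, 0, 0.126], "turn": [0, 0, 0]}, {"travel": [-0.002, 0, 0.126], "turn": [0, 0, 0]}])

```text
time: 47.2
position: [0.4817, -0.4034, 0.0731]
tool_rot: [-1.983, -2.432, -0.001]
ft_force: [-0.8, 0.2, 0.7]
grip_width: 0.705
grip_force: 0.0
```

Call:
step_arm(commands=[{"travel": [0, 0, 0], "turn": [0, 0, 0]}, {"travel": [0, 0, 0], "turn": [0, 0, 0]}, {"travel": [0, 0, 0], "turn": [0, 0, 0]}, {"travel": [0, 0, 0], "turn": [0, 0, 0]}, {"travel": [0, 0, 0], "turn": [0, 0, 0]}], gripper=0.4)

```text
time: 47.7
position: [0.4832, -0.4063, 0.0766]
tool_rot: [1.986, 2.43, -0.001]
ft_force: [-1.0, 0.9, 6.1]
grip_width: 0.511
grip_force: 30.0
```

Run:
```python
from h import *
held((.5529,-.0204,.255))
```

```text
grip 0.511413192144598 30.007849037647247 pos [ 0.4832 -0.4063  0.0766]
V rows 205..249 [27, 26, 28, 27, 22, 26, 24, 28, 30, 34, 67, 90, 93, 96, 95, 93, 97, 97, 98, 99, 104, 119, 134, 134, 128, 132, 128, 130, 131, 129, 128, 129, 128, 130, 130, 133, 127, 130, 125, 129, 131, 129, 128, 127, 130]
0.015 lid far edge row 220.3
0.02 lid far edge row 223.4
0.025 lid far edge row 226.8
0.03 lid far edge row 230.4
0.035 lid far edge row 234.1
travel [ 0.3638  0.1456 -0.1792] turn [ 0.1  0.2 -0.1]
```

Call:
step_arm(commands=[{"travel": [0, 0, -0.015], "turn": [0, 0, 0]}, {"travel": [0, 0, -0.045], "turn": [0, 0, 0]}, {"travel": [0, 0, -0.08], "turn": [0, 0, 0]}, {"travel": [0, 0, -0.12], "turn": [0, 0, 0]}, {"travel": [0, 0, -0.15], "turn": [0, 0, 0]}])

```text
time: 48.25
position: [0.4824, -0.4052, 0.2277]
tool_rot: [1.986, 2.432, -0.0]
ft_force: [-0.3, -0.5, -2.7]
grip_width: 0.513
grip_force: 30.0
```

Call:
step_arm(commands=[{"travel": [0.025, 0.01, -0.02], "turn": [0, 0, 0]}, {"travel": [0.065, 0.026, -0.029], "turn": [0, 0, 0]}, {"travel": [0.11, 0.044, -0.029], "turn": [0, 0, 0]}, {"travel": [0.155, 0.062, -0.029], "turn": [0, 0, 0]}, {"travel": [0.2, 0.08, -0.029], "turn": [0, 0, 0]}])

```text
time: 48.75
position: [0.5204, -0.1912, 0.2541]
tool_rot: [1.987, 2.433, -0.001]
ft_force: [1.0, -0.5, -1.9]
grip_width: 0.518
grip_force: 30.0
```

Call:
step_arm(commands=[{"travel": [0.04, 0.016, 0], "turn": [0, 0, 0]}, {"travel": [0.08, 0.032, 0], "turn": [0, 0, 0]}, {"travel": [0.12, 0.048, 0], "turn": [0, 0, 0]}, {"travel": [0.15, 0.06, 0], "turn": [0, 0, 0]}, {"travel": [0.164, 0.066, 0], "turn": [0, 0, 0]}])

```text
time: 49.25
position: [0.5522, -0.0143, 0.2543]
tool_rot: [-1.98, -2.439, -0.002]
ft_force: [0.2, -0.6, -1.0]
grip_width: 0.516
grip_force: 30.0
```

Call:
step_arm(commands=[{"travel": [0, 0, 0.01], "turn": [0, 0, 0]}, {"travel": [0, 0, 0.035], "turn": [0, 0, 0]}, {"travel": [0, 0, 0.05], "turn": [0, 0, 0]}, {"travel": [0, 0, 0.05], "turn": [0, 0, 0]}, {"travel": [0, 0, 0.05], "turn": [0, 0, 0]}])

```text
time: 49.75
position: [0.5523, -0.0205, 0.2034]
tool_rot: [-1.989, -2.431, 0.001]
ft_force: [0.2, 0.5, -2.2]
grip_width: 0.513
grip_force: 30.0
```

Run:
```python
from h import *
held((.5529,-.0204,.0926))
```

```text
grip 0.5134315629304923 29.992333352565765 pos [ 0.5523 -0.0205  0.2034]
V rows 205..249 [27, 25, 26, 27, 25, 27, 27, 26, 27, 35, 62, 91, 95, 96, 99, 99, 98, 100, 99, 98, 108, 132, 137, 135, 136, 133, 132, 133, 132, 131, 135, 130, 134, 132, 134, 134, 132, 130, 131, 130, 134, 132, 129, 133, 130]
0.015 lid far edge row 220.3
0.02 lid far edge row 223.4
0.025 lid far edge row 226.8
0.03 lid far edge row 230.4
0.035 lid far edge row 234.1
travel [-2.000e-04 -1.000e-04  1.115e-01] turn [ 0.   0.  -0.1]
```

Call:
step_arm(commands=[{"travel": [-0.002, 0, 0.04], "turn": [0, 0, 0]}, {"travel": [-0.002, 0, 0.08], "turn": [0, 0, 0]}, {"travel": [-0.002, 0, 0.1], "turn": [0, 0, 0]}, {"travel": [-0.002, 0, 0.105], "turn": [0, 0, 0]}, {"travel": [-0.002, 0, 0.106], "turn": [0, 0, 0]}])

```text
time: 50.3
position: [0.5536, -0.0216, 0.0982]
tool_rot: [1.987, 2.432, 0.001]
ft_force: [0.3, -0.7, -1.6]
grip_width: 0.511
grip_force: 30.0
```

Call:
step_arm(commands=[{"travel": [0, 0, 0.0015], "turn": [0, 0, 0]}, {"travel": [0, 0, 0.003], "turn": [0, 0, 0]}, {"travel": [0, 0, 0.003], "turn": [0, 0, 0]}, {"travel": [0, 0, 0.003], "turn": [0, 0, 0]}])

```text
time: 50.7
position: [0.5534, -0.0215, 0.0952]
tool_rot: [1.987, 2.432, 0.0]
ft_force: [-0.4, -0.1, -2.3]
grip_width: 0.514
grip_force: 30.0
```

Call:
step_arm(commands=[{"travel": [0, 0, 0.0012], "turn": [0, 0, 0]}, {"travel": [0, 0, 0.0025], "turn": [0, 0, 0]}, {"travel": [0, 0, 0.0025], "turn": [0, 0, 0]}, {"travel": [0, 0, 0.0025], "turn": [0, 0, 0]}])

```text
time: 51.1
position: [0.5532, -0.0215, 0.0926]
tool_rot: [1.987, 2.433, -0.0]
ft_force: [-1.5, 0.0, 4.8]
grip_width: 0.515
grip_force: 30.0
```

Contact is at the expected height. I release, rise and move clear to the right for the final check.

Call:
step_arm(commands=[{"travel": [0, 0, 0], "turn": [0, 0, 0]}, {"travel": [0, 0, 0], "turn": [0, 0, 0]}, {"travel": [0, 0, 0], "turn": [0, 0, 0]}, {"travel": [0, 0, -0.03], "turn": [0, 0, 0]}, {"travel": [0, 0, -0.075], "turn": [0, 0, 0]}], gripper=0.7)

```text
time: 51.6
position: [0.5507, -0.0216, 0.1651]
tool_rot: [-1.984, -2.429, 0.004]
ft_force: [0.9, -0.7, -0.0]
grip_width: 0.693
grip_force: 0.0
```

Call:
step_arm(commands=[{"travel": [0, 0, -0.05], "turn": [0, 0, 0]}, {"travel": [-0.045, -0.016, -0.06], "turn": [0, 0, 0]}, {"travel": [-0.092, -0.032, -0.06], "turn": [0, 0, 0]}, {"travel": [-0.139, -0.048, -0.06], "turn": [0, 0, 0]}, {"travel": [-0.186, -0.065, -0.06], "turn": [0, 0, 0]}])

```text
time: 52.1
position: [0.5261, -0.2186, 0.2273]
tool_rot: [1.986, 2.432, -0.0]
ft_force: [0.7, 0.3, -0.3]
grip_width: 0.701
grip_force: 0.0
```

Call:
step_arm(commands=[{"travel": [-0.047, -0.016, 0], "turn": [0, 0, 0]}, {"travel": [-0.094, -0.033, 0], "turn": [0, 0, 0]}, {"travel": [-0.141, -0.049, 0], "turn": [0, 0, 0]}, {"travel": [-0.188, -0.065, 0], "turn": [0, 0, 0]}, {"travel": [-0.188, -0.065, 0], "turn": [0, 0, 0]}])

```text
time: 52.6
position: [0.4954, -0.4237, 0.225]
tool_rot: [-2.002, -2.42, 0.007]
ft_force: [-0.1, -1.1, -0.8]
grip_width: 0.702
grip_force: 0.0
```

Run:
```python
from h import *
im,c=shot("top","top4"); im2,c2=shot("side","side4")
ex=np.array([.9796,.2011,0]); ey=np.array([-.2011,.9796,0]); C=np.array([.594,-.012,0])
for n,a,z in (("jar",.042,.136),("tin",-.042,.116)):
    for k,v in lids(im,c,pred={n+str(i):(C+a*ex+b*ey)[:2] for i,b in enumerate((.055,0,-.055))},z=z).items(): print(k,v, v and [round(float((np.r_[v[0],0]-C)@e),4) for e in (ex,ey)])
a=cv2.resize(im[130:270,190:400],(450,300)); b=cv2.resize(im2[150:270,210:350],(350,300),interpolation=cv2.INTER_CUBIC)
cv2.imwrite("pics/final.png",cv2.convertScaleAbs(cv2.hconcat([a,b]),alpha=1.5)[:,:,::-1])
```

```text
jar0 ([0.626, 0.055], 212, 229) [0.0448, 0.0592]
jar1 ([0.635, -0.003], 214, 227) [0.042, 0.0006]
jar2 ([0.648, -0.055], 206, 226) [0.0443, -0.053]
tin0 ([0.542, 0.032], 193, 225) [-0.0421, 0.0536]
tin1 ([0.553, -0.019], 196, 223) [-0.0416, 0.0014]
tin2 ([0.565, -0.072], 187, 222) [-0.0405, -0.0529]
```

View pics/final.png

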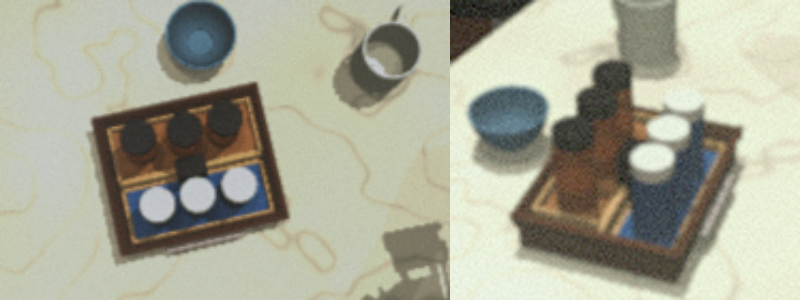

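The final views show three amber jars upright in a row on the back high tier and three blue tins in a row on the front low tier. The rack is level in the tray, and the bowl and mug are unmoved. All row positions are within 3 mm of the tier lines and neighbours are 46 + ≤13 mm apart.

```bash
python3 -c "
from bench import ctrl
print(ctrl.close_job())"
```

```text
the job is handed in; nothing more can be done
None
```

The job is handed in at about 53 s of the 210 s, though no verdict came back: the rack is turned and home in the tray with the high tier at the back, and the last camera check showed three amber jars in a row on the high tier and three blue tins in a row on the low tier, with the bowl and mug where they were and the mill out of that last view.

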